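# Press a bush home in a batten with a bench lever press and hold it

### The arm

A 7-joint arm with a two-finger parallel gripper is mounted at the origin on a cart in front of the work surface, level with it; the furniture and walls round the work are solid. World frame = base frame: x ahead of the robot, y to its left, z up, the work surface at z = 0. Lengths are in m, angles in rad, forces in N, time in s.
With the tool pointing down it reaches from about 0.35 to 0.9 m from the base axis. Payload 19.9 kg.
Tool frame: the origin (TCP) lies at the very end of the fingers, on their centre line; the grasp point (between the pads) lies 19 mm behind it; z points along the fingers, x is the direction in which the jaws open and shut, and the axes are right-handed (so a half turn about z gives the same grasp; the last joint's range is limited). The gripper opens to 85 mm and grips with 20 to 120 N. Pads are 22 mm wide; open, the fingers measure 114 mm over their backs; the gripper's body (76 mm by 85 mm) begins 54 mm behind the grasp point. The pads swing forward as they close: fully open they stand 13 mm farther back than shut.
Start: joints at [1.177, 0.417, -0.01, 1.614, 0.005, 1.111, -0.053], TCP at [0.215, -0.587, 0.231] pointing down, gripper open.
Joint ranges: [-2.81, 2.81], [-0.39, 2.02], [-1.27, 1.25], [0.06, 2.57], [-1.19, 4.33], [0.19, 2], [-2.82, 2.82]. Speed limits (rad/s): [1.89, 1.89, 2.39, 2.39, 3.01, 3.01, 3.01].

### API

Orientations are given as a rotation vector (axis times angle).
In Python, from cell import bot, vision, job_done gives the robot as it stands.
- The arm moves only by the tool carry_out, never from a script. Its argument "deltas" is a list of rows, each a list of 7 numbers: the turn, a rotation vector about the tool's x, y, z in degrees, then the shift along the tool's x, y, z in m, then the finger opening in m, from 0 to 0.0854. A call has 1 to 10 rows; each row shifts and turns the commanded pose from where the row before left it, along the tool's axes as they then stand; what a row does not reach is not made up. A row lasts 1/10 s, in which the tool goes at most 50 mm and 8.59 degrees, less where a joint would pass 70% of its speed; a pose out of reach is approached as far as the arm can. A call with a gripper value outside its range is refused whole. The fingers move at their own pace and stop on an object; "force" is the grip in N (left out, the last holds). Time passes only in rows, so rows that do not move let the fingers close. It gives the time, the measured TCP pose, the force and the opening at its end, in the units of the state.
- bot.state(): the state, without advancing time (a new reading comes with each control period).
- vision.snapshot(name): name is "side" or "top"; returns the picture (400x640x3 uint8, red, green, blue); there is no depth.
- vision.get_calibration(name): a dict with "fovy" (degrees; the focal length in pixels is half the picture's height over the tangent of half this angle, whatever the lens; pixels are square), "cx", "cy" (the principal point, pixels), "xyz" and "attitude" of the camera in the world. Camera axes: x right, y up, looking along -z (the intrinsics and any distortion apply to the point x, -y, -z); pixel columns grow to the right and rows downward; lengths in m; the calibration is good to about 2 mm. A picture is of the moment at which its call begins. get_calibration takes no time and is no camera call.
- job_done(): hands the job in, once; it reports no verdict.
The state is a dict: "time_s": time; "qpos": joint angles; "joint_velocities": joint speeds; "joint_torque": joint torques, N m; "ee_pos": TCP position; "tcp_rot": TCP orientation; "wrist_force": force on the tool from outside, world axes, zero at the start; "moment": the same for the moment, N m; "gripper_width": opening from 0.0 (shut) to 1.0 (fully open).
Only numpy, scipy, OpenCV 4.12 (cv2) and the standard library are available. Lean on these libraries where they do the work, as an engineer would, in place of code of your own. Each camera call takes 0.05 s, during which the arm holds its last target.

### The job

The brass flanged bush has been glued and started in the pine batten: lay the batten flat across the press's anvil and its work rest with the bush squarely under the ram, and let go of it, with the press's safety catch still on. Then flip the catch off by pressing its thumb tail down, and pull the press's lever down until the bush's flange sits tight on the wood. Finish while still holding the lever down with the fingers so that the ram keeps pressing on the bush (the glue has to grab), and leave the other tools on the bench where they are.

Things in the scene. Friction and masses are not known exactly. Their poses are not given: they have to be found in the camera images.
- batten_center (a point): centre (half-way up) of the loose pine batten, 250 mm long (its own x) x 36 mm wide x 30 mm high, about 0.15 kg, lying flat on the bench; a brass bush stands out of its top face 100 mm from the centre towards its own -x end (25 mm from that end)
- bush_top (a point): centre of the upper face of the brass bush's flange (26 mm diameter, 3 mm thick); at the start the flange stands 6 to 8 mm above the wood
- bush (a joint): how far the bush has been pressed into the wood (m): 0 = flange 8 mm proud of the wood, 0.008 = fully home, flange tight on the wood; starts at 0 to 0.002; it is a tight fit and needs about 30 N
- anvil (a point): centre of the top of the press's steel anvil (64 x 64 mm, 50 mm above the bench), straight below the ram. Axes fixed to the press: x to its back (the column), y to the lever side, z up. From here to the raised ram foot the space is 59 mm high; the batten with its proud bush takes up to 41 mm. It is open to the front and to both sides
- rest (a point): centre of the top of the press's work rest, a narrow steel crossbar on a post, 185 mm from the anvil centre along the press's -y and level with the anvil: 22 mm wide in y, with an upstanding lip 5 mm high at its front and its back, 52 mm apart; the 36 mm wide batten lies between them
- ram_foot (a point): centre of the lower face of the ram's round foot (34 mm diameter), on the vertical ram axis; 109 mm above the bench when raised; comes down 26 mm for each rad of the lever
- catch (a joint): angle of the safety catch (rad): 0 = on, its nose bar blocks the lever; 1.0 = fully off, nose flipped up; stays where it is left; the lever is free beyond about 0.3; press it down to its stop
- catch_tail (a point): upper face of the catch's ribbed steel thumb tail (20 x 18 mm), which sticks out in front of the press's head on the work-rest side, 42 mm from the ram axis in y; 57 mm in front of the ram axis and 218 mm above the bench when on. It swings about 48 mm, almost straight down, from catch 0 to 1.0; 1 to 2 N suffices
- lever (a joint): angle of the press's black-gripped lever (not the red lever of the small wooden drilling fixture) (rad): 0 = parked, leaning up and forward, 55 degrees above the horizontal; grows as it is pulled forward and down; 1.0 (2 degrees below the horizontal) when the bush is fully home on the anvil; a spring drives it back up; 1 to 3 N at the grip moves it, about 9 N while the bush goes in
- lever_grip (a point): middle of the round black grip on the lever (22 mm diameter, from 93 to 169 mm from the hinge; this point is at 135 mm), 70 mm from the ram axis along the press's +y; axes as the press's when parked, and turning with the lever
- lever_hinge (a point): point on the lever's hinge axis in the plane of the lever, 162 mm above the bench, 37 mm behind the ram axis; the axis runs along the press's y
- ram: the press's ram with its round foot; origin at the centre of the foot's lower face
- glue_bottle: yellow glue bottle with orange nozzle, 55 mm diameter, 156 mm tall, standing; origin under its centre; to be left alone
- pliers: red-handled pliers, 185 x 36 x 14 mm, lying; to be left alone
- screwdriver: yellow and black screwdriver, 200 mm long, lying; to be left alone
- tape_measure: orange tape measure, 32 x 93 x 64 mm; to be left alone
- spanner: steel spanner, 129 mm long, lying; to be left alone
- wrench: adjustable wrench, 190 mm long, lying; to be left alone
- press: grey bench lever press screwed to the bench; origin on the bench top on the ram axis, axes as anvil. Its head above the anvil is 56 mm wide (y), from 34 mm in front of to 84 mm behind the ram axis, its underside 125 mm and its top 200 mm above the bench (ram top 211 mm); the column begins 44 mm behind the ram axis

How it is judged:
On the way, in this order (a step that is already met when the one before it is completed fails the run):
1. the batten lies on the anvil and the rest, let go, with the proud bush under the ram and the catch still on (horizontal distance between bush_top and ram_foot below 0.008 m and height (world z) of batten_center between 0.061 and 0.069 m and angle between batten_center's own z axis and vertical below 0.035 rad and contact force between the fingers and batten below 0.1 N and linear speed of batten below 0.02 m/s and value of joint bush below 0.004 m and value of joint catch below 0.3 rad and value of joint lever below 0.1 rad), for 0.2 s.
2. the safety catch is flipped off with the lever still up (value of joint catch above 0.7 rad and value of joint lever below 0.1 rad), for 0.1 s.
3. the lever is pulled down and the ram has pressed the bush home (value of joint lever above 0.9 rad and value of joint bush above 0.007 m and contact force between ram and batten above 10 N), for 0.1 s.
At the end, for the whole second after the job is handed in: The robot's fingers hold the lever down (beyond 0.9 rad), the catch is off, the ram presses on the bush with more than 10 N, the bush is home to within 1 mm and within 10 mm of the ram axis, and the batten lies level (within 2 degrees) on the anvil and the rest (all of step 3 and contact force between the fingers and lever above 1 N and value of joint catch above 0.7 rad and horizontal distance between bush_top and ram_foot below 0.01 m and height (world z) of batten_center between 0.061 and 0.069 m and angle between batten_center's own z axis and vertical below 0.035 rad and contact force between the fingers and batten below 0.1 N); the arm keeps its last pose, push and grip.
It fails at once if another tool on the bench is moved by more than 3 cm (distance of any of glue_bottle, pliers, screwdriver, tape_measure, spanner, wrench from where it was at the start of the episode above 0.03 m).
It also fails if it takes over 64 s, if anything falls off the work surface, if the arm or the gripper's body presses on something with over 40 N, if the wrist force passes 120 N, or if a joint passes its speed limit or range.

## Working session

There is one attempt and no reset: what is moved stays moved. The work goes in short steps, Python scripts to look and compute and a tool call to move; the robot and the scene stay as the last step left them, time stands still between calls to the robot, and variables do not carry over. Pictures are saved under pics/ and viewed, and the job is handed in when it is done.

Besides the shell and the picture viewer there is one more tool, called after "Emit:" as a command line: name --pt "numbers of a row" for each row, then --argument value for the rest. carry_out: Moves the arm, as the interface text tells. Its arguments: {"type":"object","properties":{"deltas":{"type":"array"},"force":{"type":"number"}},"required":["deltas"]}

```bash
ls; mkdir -p pics; python3 - <<'E'
from cell import bot, vision
import cv2
print(bot.state())
for n in ("side","top"):
    print(n, vision.get_calibration(n))
    cv2.imwrite(f"pics/{n}0.png", vision.snapshot(n)[:,:,::-1])
E
```

```text
pics
{'time_s': 0.0, 'qpos': array([ 1.17752889,  0.41794261, -0.01031379,  1.61418208,  0.00471637,
        1.11069949, -0.05300315]), 'joint_velocities': array([ 4.48477908e-04,  2.36618346e-05, -9.87294786e-04, -6.23275256e-04,
        6.51904949e-04, -2.16094665e-03, -1.10928415e-03]), 'joint_torque': array([-5.77801393e-05, -8.64446139e+01,  6.78985510e-01, -4.34898198e+01,
        1.91153877e-02,  7.44110614e-03,  6.43419662e-05]), 'ee_pos': array([ 0.21521922, -0.5864021 ,  0.23067648]), 'tcp_rot': array([-2.57539641e+00,  1.79808977e+00,  1.64106851e-03]), 'wrist_force': array([-0.5171902 , -0.69211463,  0.00193359]), 'moment': array([ 0.01516021,  0.04328893, -0.03475175]), 'gripper_width': 1.0022581626148115}
side {'fovy': 43.291195479614245, 'cx': 323.55487142244885, 'cy': 202.94865218547582, 'xyz': array([0.15466951, 1.18120507, 1.26724683]), 'attitude': array([ 0.14496946, -1.16813917, -2.61976923])}
top {'fovy': 57.68750070990229, 'cx': 325.3387941036319, 'cy': 200.57351819730656, 'xyz': array([ 0.19723002, -0.07849761,  1.65278592]), 'attitude': array([ 0.19408958, -0.09776252, -1.59665027])}
```

View pics/side0.png

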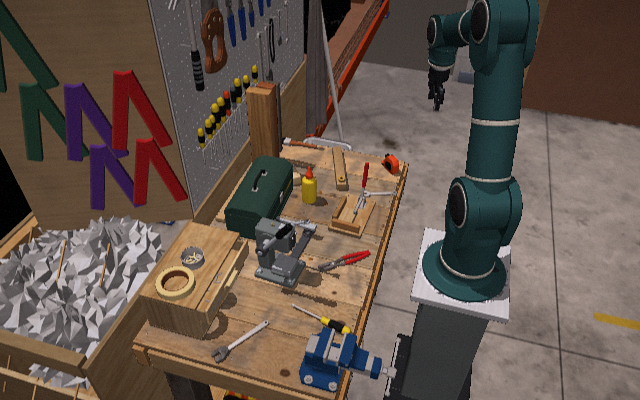

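View pics/top0.png

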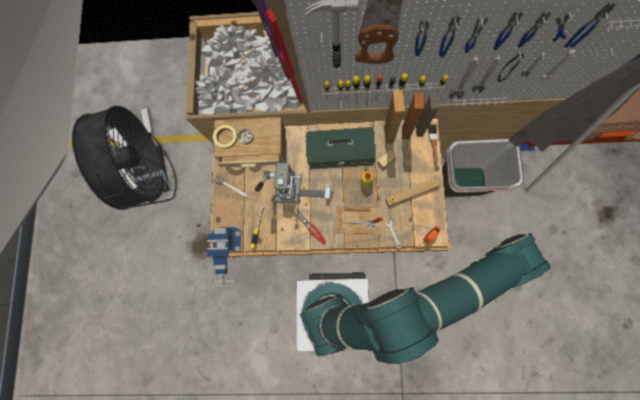

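The side view looks along the bench, with the press at about (280,250) and the batten at about (340,168). In the top view the press is at about (287,185) and the batten at about (413,193). I'll zoom in on both.

```bash
cat > h.py <<'E'
import numpy as np, cv2
from scipy.spatial.transform import Rotation as R
from cell import bot, vision
C={n:vision.get_calibration(n) for n in("side","top")}
def proj(n,P):
    c=C[n]; p=R.from_rotvec(c["attitude"]).inv().apply(np.atleast_2d(P)-c["xyz"])
    f=200/np.tan(np.radians(c["fovy"])/2)
    return np.c_[c["cx"]+f*p[:,0]/-p[:,2], c["cy"]-f*p[:,1]/-p[:,2]]
def ray(n,uv):
    c=C[n]; f=200/np.tan(np.radians(c["fovy"])/2)
    d=np.array([(uv[0]-c["cx"])/f,-(uv[1]-c["cy"])/f,-1.])
    return c["xyz"],R.from_rotvec(c["attitude"]).apply(d)
def onz(n,uv,z):
    o,d=ray(n,uv); return o+d*(z-o[2])/d[2]
def tri(a,b):
    o1,d1=ray("side",a);o2,d2=ray("top",b)
    d1/=np.linalg.norm(d1); d2/=np.linalg.norm(d2)
    A=np.c_[d1,-d2]; t=np.linalg.lstsq(A,o2-o1,rcond=None)[0]
    p,q=o1+t[0]*d1,o2+t[1]*d2
    return (p+q)/2,np.linalg.norm(p-q)
def crop(n,img,x0,y0,w,h,k,out):
    cv2.imwrite(out,cv2.resize(img[y0:y0+h,x0:x0+w,::-1],None,fx=k,fy=k,interpolation=cv2.INTER_CUBIC))
E
python3 - <<'E'
from h import *
s=cv2.imread("pics/side0.png")[:,:,::-1]; t=cv2.imread("pics/top0.png")[:,:,::-1]
crop("s",s,220,130,200,150,4,"pics/side0c.png")
crop("t",t,260,150,190,100,4,"pics/top0c.png")
E
```

```text
(no output)
```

View pics/side0c.png

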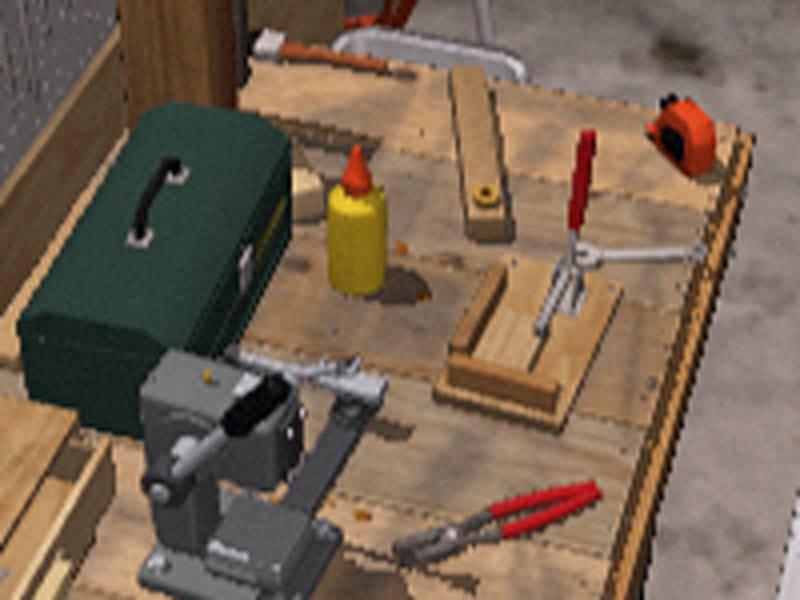

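View pics/top0c.png

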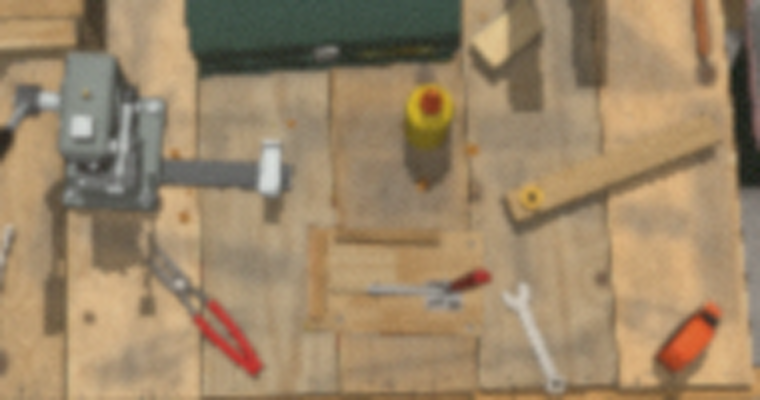

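```bash
python3 - <<'E'
from h import *
s=cv2.imread("pics/side0.png")[:,:,::-1]; t=cv2.imread("pics/top0.png")[:,:,::-1]
crop("s",s,245,205,80,75,8,"pics/side0d.png")
crop("t",t,255,155,80,50,10,"pics/top0d.png")
crop("t",t,380,170,64,40,10,"pics/top0e.png")
crop("t",s,320,140,40,60,10,"pics/side0e.png")
E
```

```text
(no output)
```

View pics/side0d.png

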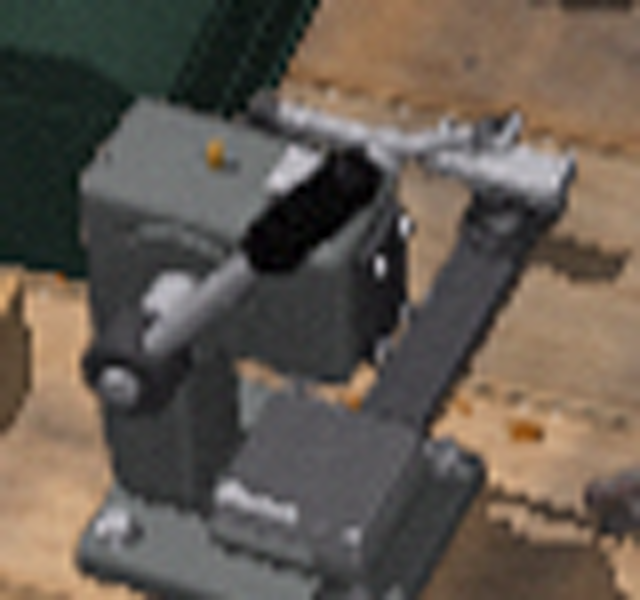

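View pics/top0d.png

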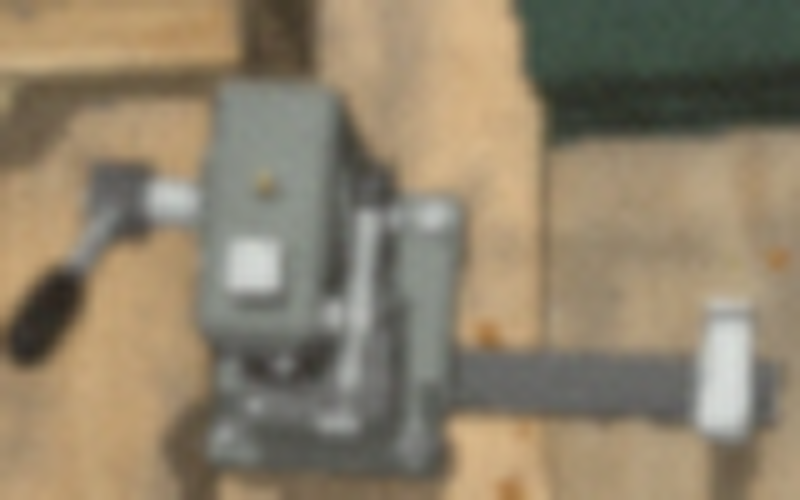

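View pics/top0e.png

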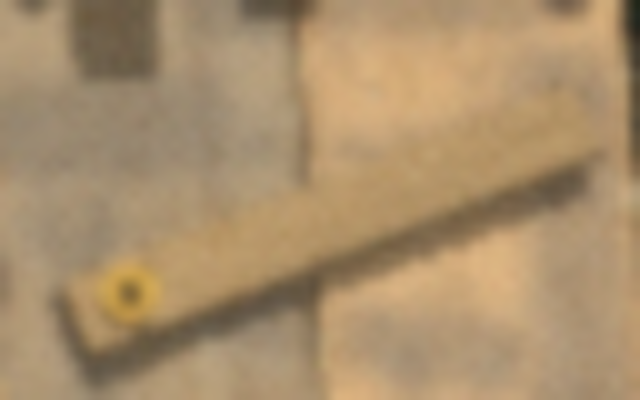

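View pics/side0e.png

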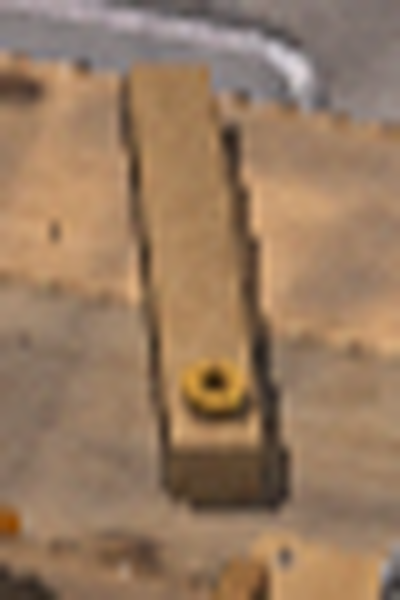

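```bash
cat > fit.py <<'E'
from h import *
from scipy.optimize import least_squares
def uc(x0,y0,k,U): return np.array([x0+(U[0]+.5)/k-.5,y0+(U[1]+.5)/k-.5])
t=lambda U:uc(255,155,10,U); s=lambda U:uc(245,205,8,U)
obs=[("top",t((220,85)),(.084,.028,.2)),("top",t((335,88)),(.084,-.028,.2)),("top",t((253,265)),(0,0,.211)),
("top",t((122,200)),(.037,.07,.162)),("top",t((727,372)),(0,-.185,.053)),("top",t((45,313)),(-.0381,.07,.2693)),("top",t((335,420)),(-.057,-.042,.218)),
("side",s((312,208)),(-.0381,.07,.2693)),("side",s((140,98)),(.084,-.028,.2)),("side",s((85,190)),(.084,.028,.2)),("side",s((295,170)),(0,0,.211)),("side",s((507,165)),(0,-.185,.053))]
P=np.array([o[2] for o in obs])
def W(p,P): 
    c,sn=np.cos(p[2]),np.sin(p[2]); return np.c_[p[0]+c*P[:,0]-sn*P[:,1],p[1]+sn*P[:,0]+c*P[:,1],P[:,2]]
def res(p):
    w=W(p,P); return np.array([proj(o[0],w[i])[0]-o[1] for i,o in enumerate(obs)])
r=least_squares(lambda p:res(p).ravel(),[.45,.1,0],loss="soft_l1")
if __name__=="__main__":
    print(r.x,np.degrees(r.x[2]))
    for o,e in zip(obs,res(r.x)): print(o[0],o[2],e.round(2))
    te=lambda U:uc(380,170,10,U); se=lambda U:uc(320,140,10,U)
    print("bush top z.04",onz("top",te((129,292)),.04),onz("side",se((215,382)),.04),tri(se((215,382)),te((129,292))))
    for q in[(65,290),(95,350),(600,148),(570,92)]: print("b top",onz("top",te(q),.03).round(4))
    for q in[(132,66),(210,66),(262,445),(170,442)]: print("b side",onz("side",se(q),.03).round(4))
    for n in("pliers",): print(onz("top",(300,215),0.01))
    print("glue",onz("top",(366,182),.12), onz("side",(309,200),0.0))
E
python3 fit.py
```

```text
[ 0.5541847   0.1915589  -0.10046379] -5.756151052158087
top (0.084, 0.028, 0.2) [-0.72 -0.41]
top (0.084, -0.028, 0.2) [0.96 0.01]
top (0, 0, 0.211) [0.13 0.82]
top (0.037, 0.07, 0.162) [0.1  0.65]
top (0, -0.185, 0.053) [-0.29  0.68]
top (-0.0381, 0.07, 0.2693) [-0.17  0.91]
top (-0.057, -0.042, 0.218) [ 0.44 -0.85]
side (-0.0381, 0.07, 0.2693) [-0.35  1.38]
side (0.084, -0.028, 0.2) [-0.21 -1.12]
side (0.084, 0.028, 0.2) [-2.01 -0.75]
side (0, 0, 0.211) [1.09 0.88]
side (0, -0.185, 0.053) [-0.3  -0.72]
bush top z.04 [ 0.49809261 -0.28460615  0.04      ] [ 0.49537231 -0.28773437  0.04      ] (array([ 0.49604545, -0.28431174,  0.04300982]), np.float64(0.00293141572983975))
b top [ 0.502  -0.2574  0.03  ]
b top [ 0.474  -0.2692  0.03  ]
b top [ 0.5579 -0.4995  0.03  ]
b top [ 0.5843 -0.4884  0.03  ]
b side [ 0.5854 -0.4912  0.03  ]
b side [ 0.5542 -0.5013  0.03  ]
b side [ 0.4711 -0.2684  0.03  ]
b side [ 0.5052 -0.2594  0.03  ]
[0.44360332 0.13666874 0.01      ]
glue [ 0.56085139 -0.16586159  0.12      ] [ 0.58755084 -0.17053149  0.        ]
```

```bash
cat > ov.py <<'E'
from fit import *
def boxc(x0,x1,y0,y1,z): return np.array([(x0,y0,z),(x1,y0,z),(x1,y1,z),(x0,y1,z)])
polys=[boxc(-.032,.032,-.032,.032,.05),boxc(-.034,.084,-.028,.028,.2),boxc(-.026,.026,-.196,-.174,.05),boxc(-.034,.084,-.028,.028,.125),np.array([(.037,.07,.162),(-.0599,.07,.3004)])]
def draw(n,img,x0,y0,w,h,k,out,extra=[]):
    c=np.ascontiguousarray(cv2.resize(img[y0:y0+h,x0:x0+w,::-1],None,fx=k,fy=k,interpolation=cv2.INTER_CUBIC))
    for q in [W(r.x,p) for p in polys]+extra:
        uv=(proj(n,q)+.5-np.array([x0,y0]))*k-.5
        cv2.polylines(c,[uv.round().astype(np.int32)],True,(0,255,255),1)
    cv2.imwrite(out,c)
E
python3 - <<'E'
from ov import *
s=cv2.imread("pics/side0.png")[:,:,::-1]; t=cv2.imread("pics/top0.png")[:,:,::-1]
draw("side",s,245,205,80,75,8,"pics/side0f.png")
draw("top",t,255,155,80,50,10,"pics/top0f.png")
E
```

```text
(no output)
```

View pics/side0f.png

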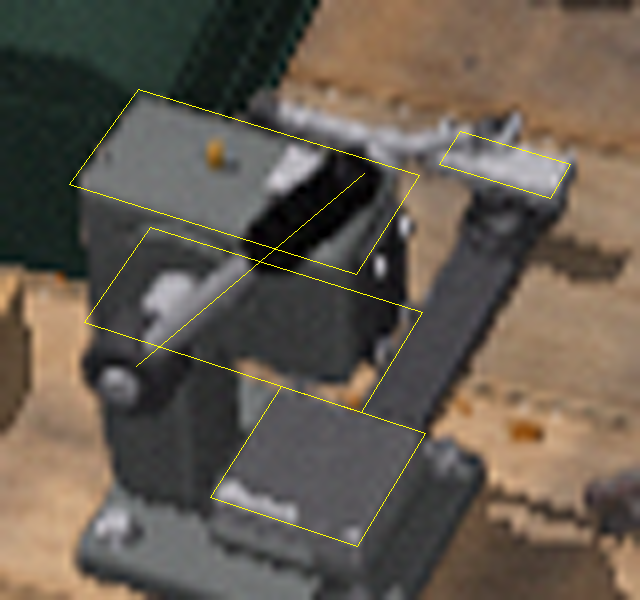

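View pics/top0f.png

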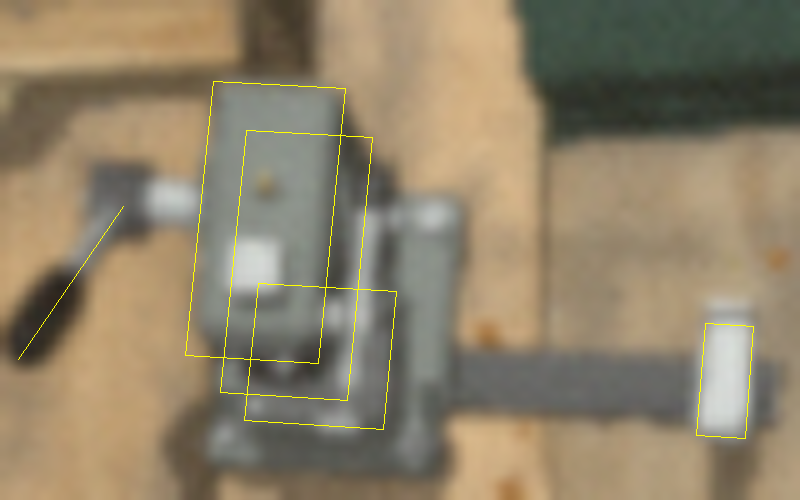

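```bash
cat > fit2.py <<'E'
from fit import *
obs=[("top",t((253,265)),(0,0,.211)),("top",t((122,200)),(.037,.07,.162)),("top",t((727,368)),(0,-.185,.055)),("top",t((45,313)),(-.0381,.07,.2693)),("top",t((337,420)),(-.057,-.042,.218)),
("top",t((277,86)),(.084,0,.2)),
("side",s((312,208)),(-.0381,.07,.2693)),("side",s((140,98)),(.084,-.028,.2)),("side",s((85,190)),(.084,.028,.2)),("side",s((296,170)),(0,0,.211)),("side",s((507,165)),(0,-.185,.055)),
("side",s((425,433)),(-.032,-.032,.05)),("side",s((353,546)),(-.032,.032,.05)),("side",s((214,488)),(.032,.032,.05))]
P=np.array([o[2] for o in obs])
def res(p):
    w=W(p,P); return np.array([proj(o[0],w[i])[0]+(p[3:5] if o[0]=="top" else p[5:7])-o[1] for i,o in enumerate(obs)])
r=least_squares(lambda p:np.r_[res(p).ravel(),p[3:]*.7],[.55,.19,-.1,0,0,0,0],loss="soft_l1")
if __name__=="__main__":
    print(r.x,np.degrees(r.x[2]))
    for o,e in zip(obs,res(r.x)): print(o[0],o[2],e.round(2))
    te=lambda U:uc(380,170,10,U); se=lambda U:uc(320,140,10,U)
    bt,bs=r.x[3:5],r.x[5:7]
    print(onz("top",te((129,292))-bt,.04),onz("side",se((215,382))-bs,.04))
    A=[onz("top",te(q)-bt,.03)[:2] for q in[(65,290),(95,350),(600,148),(570,92)]]
    B=[onz("side",se(q)-bs,.03)[:2] for q in[(170,442),(262,445),(210,66),(132,66)]]
    for Q in(A,B):
        Q=np.array(Q);n=(Q[0]+Q[1])/2;f=(Q[2]+Q[3])/2;d=f-n
        print("near",n,"far",f,"len",np.linalg.norm(d),"head",np.degrees(np.arctan2(d[1],d[0])),"ctr",(n+f)/2)
        for a,b in((Q[0],Q[3]),(Q[1],Q[2])): print(np.degrees(np.arctan2(*(b-a)[::-1])))
E
python3 fit2.py
```

```text
[ 0.55484859  0.19001499 -0.1009227  -0.36181363 -0.27983713  0.18552726
  0.31602364] -5.782444706008118
top (0, 0, 0.211) [0.14 0.37]
top (0.037, 0.07, 0.162) [0.1 0.2]
top (0, -0.185, 0.055) [-0.34  0.57]
top (-0.0381, 0.07, 0.2693) [-0.15  0.44]
top (-0.057, -0.042, 0.218) [ 0.25 -1.3 ]
top (0.084, 0, 0.2) [ 0.18 -0.6 ]
side (-0.0381, 0.07, 0.2693) [-0.22  1.27]
side (0.084, -0.028, 0.2) [-0.03 -1.18]
side (0.084, 0.028, 0.2) [-1.83 -0.84]
side (0, 0, 0.211) [1.12 0.8 ]
side (0, -0.185, 0.055) [-0.14 -1.15]
side (-0.032, -0.032, 0.05) [ 0.17 -0.09]
side (-0.032, 0.032, 0.05) [ 0.69 -0.04]
side (0.032, 0.032, 0.05) [-0.33  1.06]
[ 0.49675871 -0.28613356  0.04      ] [ 0.49655185 -0.28937641  0.04      ]
near [ 0.48665119 -0.26482415] far [ 0.56977645 -0.4954572 ] len 0.24515589588748474 head -70.17971437605935 ctr [ 0.52821382 -0.38014067]
-70.37233874523093
-69.98700607145352
near [ 0.48933333 -0.2654796 ] far [ 0.57115403 -0.4982007 ] len 0.24668550080516366 head -70.62921172864122 ctr [ 0.53024368 -0.38184015]
-70.90901832533018
-70.35164008270812
```

```bash
cat > d.py <<'E'
from h import *
def delta(pos,head,verbose=True):
    "head: desired tool-x heading deg, tool down. prints turn (tool rotvec deg) and shift AFTER turn in target frame and in present frame"
    st=bot.state(); Rc=R.from_rotvec(st["tcp_rot"]); h=np.radians(head)
    Rt=R.from_matrix(np.c_[[np.cos(h),np.sin(h),0],[np.sin(h),-np.cos(h),0],[0,0,-1]])
    d=np.array(pos)-st["ee_pos"]
    print("t",round(st["time_s"],2),"pos",st["ee_pos"].round(4),"turn",np.degrees((Rc.inv()*Rt).as_rotvec()).round(2),"shift now",Rc.inv().apply(d).round(4),"after",Rt.inv().apply(d).round(4),"F",st["wrist_force"].round(1),"w",round(st["gripper_width"],3))
E
python3 - <<'E'
from d import *
delta([.5355,-.398,.1],19.6)
E
```

```text
t 0.1 pos [ 0.2152 -0.5864  0.2307] turn [-5.000e-02  5.000e-02 -8.945e+01] shift now [-0.0664 -0.3656  0.1308] after [ 0.3649 -0.0701  0.1307] F [-1.2  1.1  0.1] w 0.999
```

Emit:
carry_out --pt "0 0 -8.5 0 0 0 0.085" --pt "0 0 -8.5 0 0 0 0.085" --pt "0 0 -8.5 0 0 0 0.085" --pt "0 0 -8.5 0 0 0 0.085" --pt "0 0 -8.5 0 0 0 0.085" --pt "0 0 -8.5 0 0 0 0.085" --pt "0 0 -8.5 0 0 0 0.085" --pt "0 0 -8.5 0 0 0 0.085" --pt "0 0 -8.5 0 0 0 0.085" --pt "0 0 -8.5 0 0 0 0.085"

```text
time_s: 1.1
ee_pos: [0.2153, -0.5865, 0.2309]
tcp_rot: [-3.112, -0.424, 0.0]
wrist_force: [-0.4, 0.1, -1.2]
gripper_width: 0.995
```

```bash
python3 - <<'E'
from d import *
delta([.5355,-.398,.1],19.6)
E
```

```text
t 1.1 pos [ 0.2153 -0.5865  0.2309] turn [-0.04  0.   -4.1 ] shift now [ 0.359  -0.096   0.1309] after [ 0.3649 -0.0702  0.1309] F [-0.4  0.1 -1.2] w 0.995
```

Emit:
carry_out --pt "0 0 -4.1 0 0 0 0.085" --pt "0 0 0 0.02 -0.004 0.005 0.085" --pt "0 0 0 0.04 -0.008 0.01 0.085" --pt "0 0 0 0.045 -0.009 0.015 0.085" --pt "0 0 0 0.045 -0.009 0.015 0.085" --pt "0 0 0 0.045 -0.009 0.015 0.085" --pt "0 0 0 0.045 -0.009 0.015 0.085" --pt "0 0 0 0.045 -0.009 0.015 0.085" --pt "0 0 0 0.045 -0.008 0.01 0.085" --pt "0 0 0 0.025 -0.004 0.005 0.085"

```text
time_s: 2.1
ee_pos: [0.5306, -0.4009, 0.1248]
tcp_rot: [-3.094, -0.531, -0.0]
wrist_force: [-0.6, 1.1, 0.4]
gripper_width: 0.995
```

```bash
python3 - <<'E'
from d import *
delta([.5355,-.398,.05],19.6)
for n in("side","top"):
    cv2.imwrite(f"pics/{n}1.png", vision.snapshot(n)[:,:,::-1])
s=cv2.imread("pics/side1.png")[:,:,::-1]; t=cv2.imread("pics/top1.png")[:,:,::-1]
a=cv2.resize(s[110:220,290:390,::-1],None,fx=4,fy=4,interpolation=2); b=cv2.resize(t[150:260,370:470,::-1],None,fx=4,fy=4,interpolation=2)
cv2.imwrite("pics/both1.png",np.hstack([a,b]))
E
```

```text
t 2.1 pos [ 0.5306 -0.4009  0.1248] turn [-0.13 -0.02 -0.14] shift now [ 0.0056 -0.0009  0.0748] after [ 0.0056 -0.0011  0.0748] F [-0.6  1.1  0.4] w 0.995
```

View pics/both1.png

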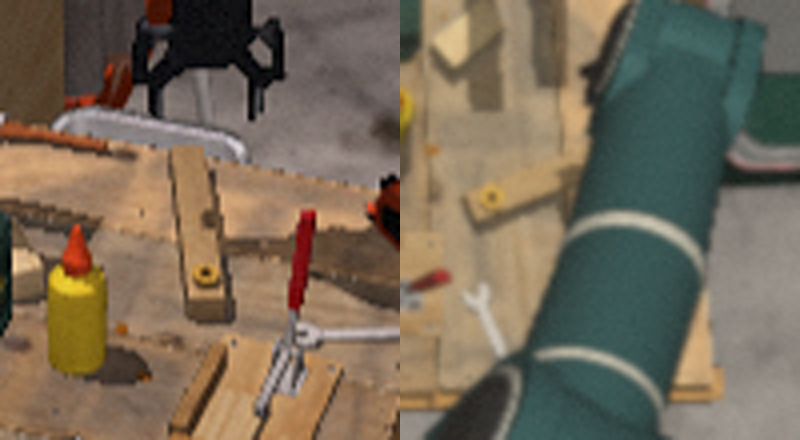

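The side view shows the open gripper just above and beyond the batten, with its fingers at crop (155,110) and (253,110). The arm hides it in the top view. I'll descend.

Emit:
carry_out --pt "0 0 0 0 0 0.015 0.085" --pt "0 0 0 0 0 0.025 0.085" --pt "0 0 0 0 0 0.025 0.085" --pt "0 0 0 0 0 0.01 0.085" --pt "0 0 0 0 0 0 0.085"

```text
time_s: 2.7
ee_pos: [0.5263, -0.4046, 0.0496]
tcp_rot: [-3.096, -0.524, 0.003]
wrist_force: [-0.2, 0.1, -0.1]
gripper_width: 0.998
```

```bash
python3 - <<'E'
from d import *
delta([.5355,-.398,.005],19.6)
for n in("side",):
    cv2.imwrite(f"pics/{n}2.png", vision.snapshot(n)[:,:,::-1])
s=cv2.imread("pics/side2.png")[:,:,::-1]
crop("s",s,300,110,80,90,6,"pics/side2c.png")
E
```

```text
t 2.7 pos [ 0.5263 -0.4046  0.0496] turn [-0.13  0.1  -0.4 ] shift now [ 0.0109 -0.0031  0.0446] after [ 0.0109 -0.0031  0.0446] F [-0.2  0.1 -0.1] w 0.998
```

View pics/side2c.png

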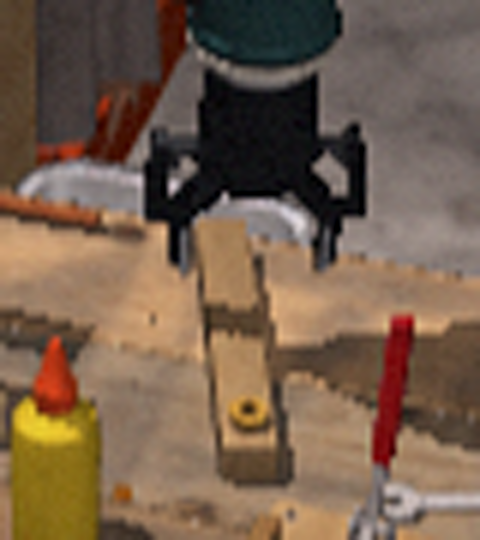

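The fingers straddle the batten but sit about 11 mm too far towards tool −x. I'll correct that and go down.

Emit:
carry_out --pt "0 0 -0.4 0.006 -0.002 0.0 0.085" --pt "0 0 0 0.005 -0.001 0.01 0.085" --pt "0 0 0 0 0 0.015 0.085" --pt "0 0 0 0 0 0.01 0.085" --pt "0 0 0 0 0 0.008 0.085" --pt "0 0 0 0 0 0 0.085"

```text
time_s: 3.35
ee_pos: [0.5363, -0.3976, 0.0066]
tcp_rot: [-3.094, -0.536, 0.003]
wrist_force: [-0.4, -0.6, -0.7]
gripper_width: 0.999
```

```bash
python3 - <<'E'
from d import *
delta([.5355,-.398,.005],19.6)
E
```

```text
t 3.35 pos [ 0.5363 -0.3976  0.0066] turn [-0.1   0.08  0.05] shift now [-0.0009  0.0001  0.0016] after [-0.0009  0.0001  0.0016] F [-0.4 -0.6 -0.7] w 0.999
```

Emit:
carry_out --pt "0 0 0 0 0 0 0.03" --pt "0 0 0 0 0 0 0.03" --pt "0 0 0 0 0 0 0.03" --pt "0 0 0 0 0 0 0.03" --pt "0 0 0 0 0 0 0.03" --pt "0 0 0 0 0 0 0.03" --pt "0 0 0 0 0 0 0.03" --pt "0 0 0 0 0 0 0.03" --force 60

```text
time_s: 4.15
ee_pos: [0.5375, -0.3982, 0.009]
tcp_rot: [3.095, 0.536, 0.001]
wrist_force: [-1.4, 0.1, 6.1]
gripper_width: 0.409
```

```bash
python3 - <<'E'
from d import *
delta([.5355,-.398,.005],19.6)
E
```

```text
t 4.15 pos [ 0.5375 -0.3982  0.009 ] turn [ 0.05 -0.03  0.06] shift now [-0.0018 -0.0009  0.004 ] after [-0.0018 -0.0009  0.004 ] F [-1.4  0.1  6.1] w 0.409
```

```bash
python3 - <<'E'
from d import *
import fit2
p=fit2.r.x
def w(x,y): return fit2.W(p,np.array([[x,y,0]]))[0][:2]
for x in(0,-.11): print(x,[w(x,y).round(4) for y in(0,-.042,-.118,-.225)])
print("fixture",onz("top",(336,206),.02),onz("top",(336,232),.02))
E
```

```text
0 [array([0.5548, 0.19  ]), array([0.5506, 0.1482]), array([0.543 , 0.0726]), array([ 0.5322, -0.0338])]
-0.11 [array([0.4454, 0.2011]), array([0.4412, 0.1593]), array([0.4335, 0.0837]), array([ 0.4227, -0.0228])]
fixture [ 0.47781576 -0.03036632  0.02      ] [ 0.35914423 -0.02669772  0.02      ]
```

Emit:
carry_out --pt "0 0 0 0 0 -0.01 0.03" --pt "0 0 0 0 0 -0.02 0.03" --pt "0 0 0 0 0 -0.03 0.03" --pt "0 0 0 0 0 -0.04 0.03" --pt "0 0 0 0 0 -0.04 0.03" --pt "0 0 0 0 0 -0.04 0.03" --pt "0 0 0 0 0 -0.03 0.03" --pt "0 0 0 0 0 -0.02 0.03" --pt "0 0 0 0 0 -0.01 0.03"

```text
time_s: 5.05
ee_pos: [0.5374, -0.3982, 0.2509]
tcp_rot: [3.094, 0.536, 0.003]
wrist_force: [-0.2, 0.1, -0.7]
gripper_width: 0.409
```

```bash
python3 - <<'E'
from d import *
delta([.434,.086,.25],-5.8)
s=vision.snapshot("side")
cv2.imwrite("pics/side3.png",s[:,:,::-1])
crop("s",s,300,50,100,150,4,"pics/side3c.png")
E
```

```text
t 5.05 pos [ 0.5374 -0.3982  0.2509] turn [ 0.11 -0.11 25.46] shift now [ 6.540e-02 -4.907e-01 -1.000e-04] after [-0.1518 -0.4712  0.0009] F [-0.2  0.1 -0.7] w 0.409
```

View pics/side3c.png

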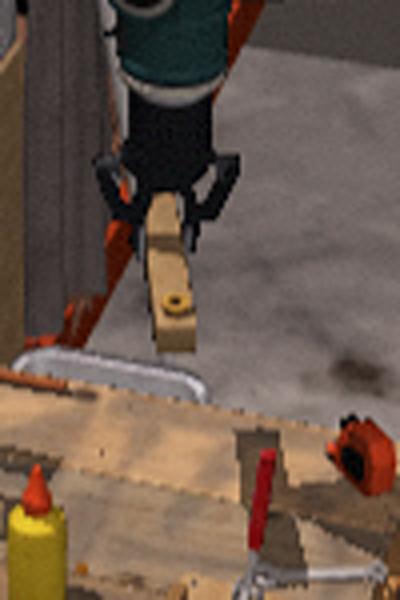

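Emit:
carry_out --pt "0 0 8.5 0 0 0 0.03" --pt "0 0 8.5 0 0 0 0.03" --pt "0 0 8.4 0 0 0 0.03" --pt "0 0 0 -0.015 -0.015 0 0.03" --pt "0 0 0 -0.03 -0.03 0 0.03" --pt "0 0 0 -0.035 -0.035 0 0.03" --pt "0 0 0 -0.03 -0.04 0 0.03" --pt "0 0 0 -0.02 -0.045 0 0.03" --pt "0 0 0 -0.012 -0.045 0 0.03" --pt "0 0 0 -0.01 -0.045 0 0.03"

```text
time_s: 6.1
ee_pos: [0.4099, -0.1275, 0.2476]
tcp_rot: [3.137, -0.158, -0.002]
wrist_force: [1.0, 0.8, 0.0]
gripper_width: 0.408
```

Emit:
carry_out --pt "0 0 0 0 -0.045 0 0.03" --pt "0 0 0 0 -0.045 0 0.03" --pt "0 0 0 0 -0.045 0 0.03" --pt "0 0 0 0 -0.035 0 0.03" --pt "0 0 0 0 -0.025 0 0.03" --pt "0 0 0 0 -0.015 0 0.03" --pt "0 0 0 0 -0.006 0 0.03" --pt "0 0 0 0 0 0 0.03"

```text
time_s: 6.9
ee_pos: [0.4327, 0.086, 0.2478]
tcp_rot: [-3.138, 0.156, 0.002]
wrist_force: [0.9, -0.9, -1.2]
gripper_width: 0.408
```

```bash
python3 - <<'E'
from d import *
delta([.4335,.0837,.07],-5.8)
for n in("side","top"):
    s=vision.snapshot(n); cv2.imwrite(f"pics/{n}4.png",s[:,:,::-1])
s=cv2.imread("pics/side4.png");t=cv2.imread("pics/top4.png")
cv2.imwrite("pics/both4.png",np.hstack([cv2.resize(s[130:290,230:360],None,fx=3,fy=3),cv2.resize(t[120:280,250:380],None,fx=3,fy=3)]))
E
```

```text
t 6.9 pos [0.4327 0.086  0.2478] turn [-0.01  0.06  0.11] shift now [0.0012 0.0022 0.1778] after [0.001  0.0022 0.1778] F [ 0.9 -0.9 -1.2] w 0.408
```

View pics/both4.png

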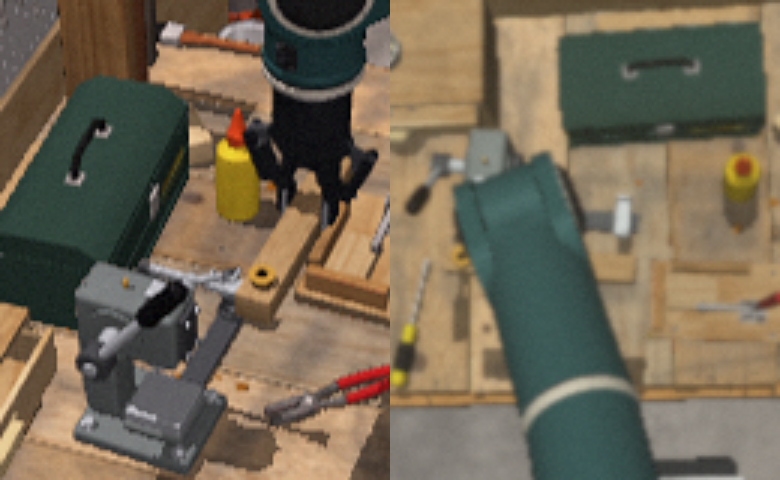

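Side view: batten held level in front of the press, bush at crop (262,275), clear of the catch and pliers. Descending in front of the press.

Emit:
carry_out --pt "0 0 0 0 0.002 0.015 0.03" --pt "0 0 0 0 0 0.03 0.03" --pt "0 0 0 0 0 0.035 0.03" --pt "0 0 0 0 0 0.035 0.03" --pt "0 0 0 0 0 0.03 0.03" --pt "0 0 0 0 0 0.02 0.03" --pt "0 0 0 0 0 0.01 0.03" --pt "0 0 0 0 0 0.002 0.03" --pt "0 0 0 0 0 0 0.03"

```text
time_s: 7.9
ee_pos: [0.4331, 0.0836, 0.0718]
tcp_rot: [3.138, -0.158, 0.001]
wrist_force: [0.2, -0.4, -1.3]
gripper_width: 0.407
```

```bash
cat > look.py <<'E'
import sys
from d import *
def both(tag):
    for n in("side","top"):
        s=vision.snapshot(n); cv2.imwrite(f"pics/{n}{tag}.png",s[:,:,::-1])
    s=cv2.imread(f"pics/side{tag}.png");t=cv2.imread(f"pics/top{tag}.png")
    cv2.imwrite(f"pics/both{tag}.png",np.hstack([cv2.resize(s[200:300,245:345],None,fx=4,fy=4,interpolation=2),cv2.resize(t[140:240,250:350],None,fx=4,fy=4,interpolation=2)]))
both(sys.argv[1])
E
python3 look.py 5; python3 - <<'E'
from d import *
delta([.543,.0726,.07],-5.8)
E
```

```text
t 8.0 pos [0.4334 0.0838 0.0722] turn [-0.01 -0.08  0.04] shift now [1.101e-01 1.000e-04 2.400e-03] after [0.1101 0.     0.0022] F [ 1.  -0.  -1.3] w 0.404
```

View pics/both5.png

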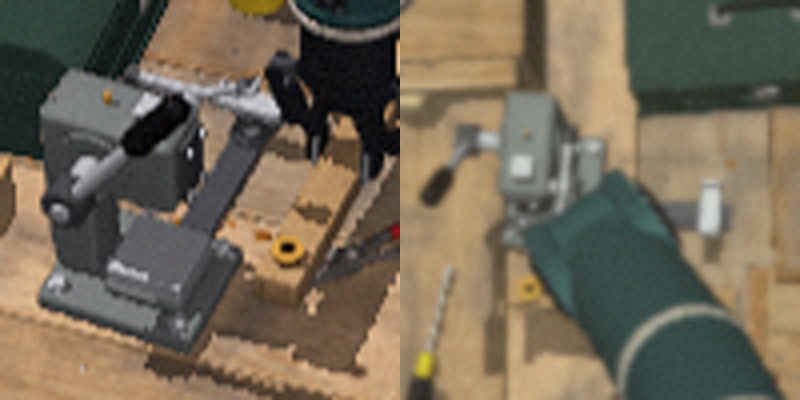

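```bash
cat > pc.py <<'E'
from d import *
import fit2
p=fit2.r.x
def press(xy):
    c,s=np.cos(p[2]),np.sin(p[2]); d=np.array(xy[:2])-p[:2]; return np.array([c*d[0]+s*d[1],-s*d[0]+c*d[1]])
def side(uv,z): return press(onz("side",np.array(uv)-p[5:7],z))
def top(uv,z): return press(onz("top",np.array(uv)-p[3:5],z))
E
python3 - <<'E'
from pc import *
print(side((316.9,261.6),.1035),top((282.1,212.1),.1035), press([.4334,.0838]))
s=cv2.imread("pics/side5.png")[:,:,::-1]; t=cv2.imread("pics/top5.png")[:,:,::-1]
a=cv2.resize(s[235:285,295:345,::-1],None,fx=8,fy=8,interpolation=2)
b=cv2.resize(t[195:245,260:310,::-1],None,fx=8,fy=8,interpolation=2)
cv2.imwrite("pics/z5.png",np.hstack([a,b]))
E
```

```text
[-0.11092102 -0.0007567 ] [-0.11162287 -0.00013975] [-0.11012929 -0.11791065]
```

View pics/z5.png

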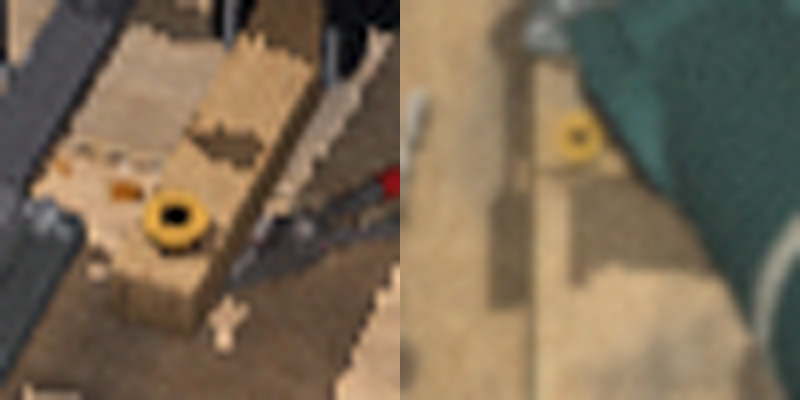

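Both views put the bush at press (−111, −0.5) mm, so I'll slide it straight in by 111 mm.

Emit:
carry_out --pt "0 0 0 0.008 0 0.001 0.03" --pt "0 0 0 0.015 0 0 0.03" --pt "0 0 0 0.015 0 0 0.03" --pt "0 0 0 0.015 0 0 0.03" --pt "0 0 0 0.015 0 0 0.03" --pt "0 0 0 0.015 0 0 0.03" --pt "0 0 0 0.013 0 0 0.03" --pt "0 0 0 0.01 0 0 0.03" --pt "0 0 0 0.005 0 0 0.03" --pt "0 0 0 0 0 0 0.03"

```text
time_s: 9.0
ee_pos: [0.5437, 0.0727, 0.0704]
tcp_rot: [-3.137, 0.158, -0.0]
wrist_force: [-0.8, -0.3, -0.8]
gripper_width: 0.409
```

```bash
python3 look.py 6; python3 - <<'E'
from pc import *
delta([.543,.0726,.06],-5.8)
print(press(bot.state()["ee_pos"]))
E
```

```text
t 9.1 pos [0.5429 0.0728 0.0703] turn [0.   0.02 0.07] shift now [0.0001 0.0002 0.0103] after [0.0001 0.0002 0.0103] F [-0.7 -0.4 -0.7] w 0.404
[-7.95242629e-05 -1.17819952e-01]
```

View pics/both6.png

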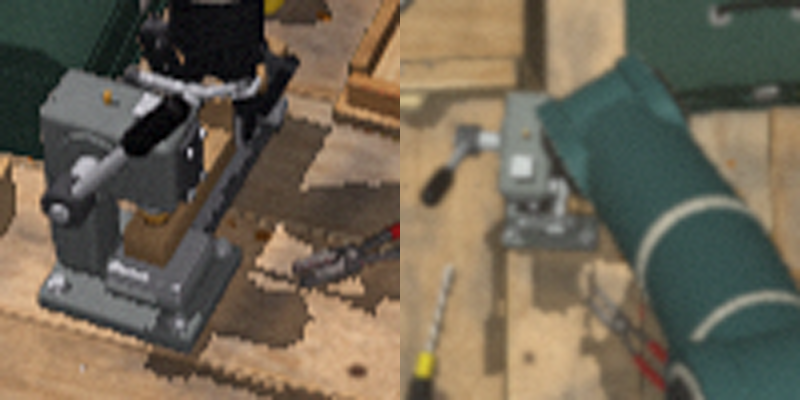

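The batten sits under the head, between the column and the front, with its end face near the anvil's +y edge. Lowering.

Emit:
carry_out --pt "0 0 0 0 0 0.003 0.03" --pt "0 0 0 0 0 0.003 0.03" --pt "0 0 0 0 0 0.003 0.03" --pt "0 0 0 0 0 0.001 0.03" --pt "0 0 0 0 0 0 0.03"

```text
time_s: 9.6
ee_pos: [0.5431, 0.0728, 0.06]
tcp_rot: [-3.138, 0.157, 0.001]
wrist_force: [0.4, -0.2, -1.6]
gripper_width: 0.41
```

```bash
python3 look.py 7; python3 - <<'E'
from pc import *
delta([.543,.0726,.059],-5.8)
s=cv2.imread("pics/side7.png")
cv2.imwrite("pics/z7.png",cv2.resize(s[215:280,260:325],None,fx=9,fy=9,interpolation=2))
E
```

```text
t 9.7 pos [0.5433 0.0728 0.0603] turn [-0.    0.01  0.06] shift now [-0.0002  0.0002  0.0013] after [-0.0002  0.0002  0.0013] F [-0.   0.  -2.5] w 0.402
```

View pics/z7.png

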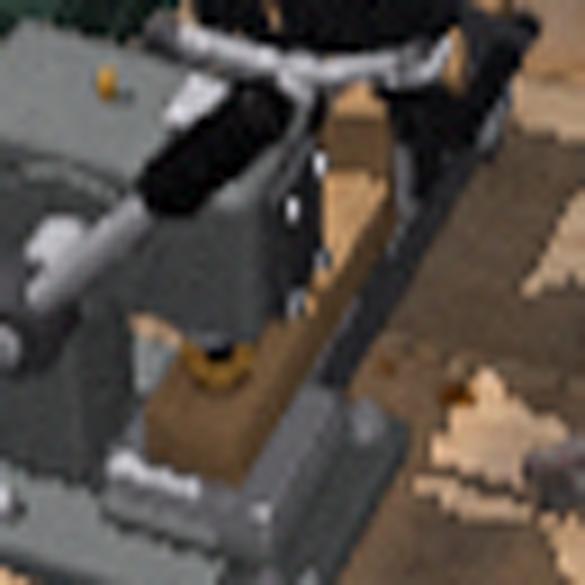

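Emit:
carry_out --pt "0 0 0 0 0 0.001 0.03" --pt "0 0 0 0 0 0.001 0.03" --pt "0 0 0 0 0 0 0.03"

```text
time_s: 10.0
ee_pos: [0.5434, 0.0728, 0.0589]
tcp_rot: [3.137, -0.157, 0.001]
wrist_force: [-4.0, -2.1, 13.2]
gripper_width: 0.405
```

```bash
python3 - <<'E'
from pc import *
delta([.543,.0726,.059],-5.8)
E
```

```text
t 10.0 pos [0.5434 0.0728 0.0589] turn [ 0.02 -0.02  0.06] shift now [-0.0004  0.0002 -0.0001] after [-0.0004  0.0002 -0.0001] F [-4.  -2.1 13.2] w 0.405
```

Contact at 13 N. I'll ease off 1 mm, open, and retreat upwards.

Emit:
carry_out --pt "0 0 0 0 0 -0.001 0.03" --pt "0 0 0 0 0 0 0.06" --pt "0 0 0 0 0 0 0.07" --pt "0 0 0 0 0 0 0.07" --pt "0 0 0 0 0 0 0.07" --pt "0 0 0 0 0 -0.005 0.07" --pt "0 0 0 0 0 -0.015 0.07" --pt "0 0 0 0 0 -0.02 0.07" --pt "0 0 0 0 0 -0.02 0.07" --pt "0 0 0 0 0 -0.01 0.07"

```text
time_s: 11.0
ee_pos: [0.544, 0.073, 0.1318]
tcp_rot: [-3.137, 0.157, -0.004]
wrist_force: [0.3, -0.2, 0.2]
gripper_width: 0.82
```

```bash
python3 look.py 8; python3 - <<'E'
from pc import *
delta([.543,.0726,.25],-5.8)
s=cv2.imread("pics/side8.png")
cv2.imwrite("pics/z8.png",cv2.resize(s[205:280,255:330],None,fx=8,fy=8,interpolation=2))
E
```

```text
t 11.1 pos [0.5441 0.0728 0.131 ] turn [-0.02 -0.15  0.05] shift now [-0.0007  0.0003 -0.119 ] after [-0.001   0.0003 -0.119 ] F [ 0.5 -0.5 -0.4] w 0.819
```

View pics/z8.png

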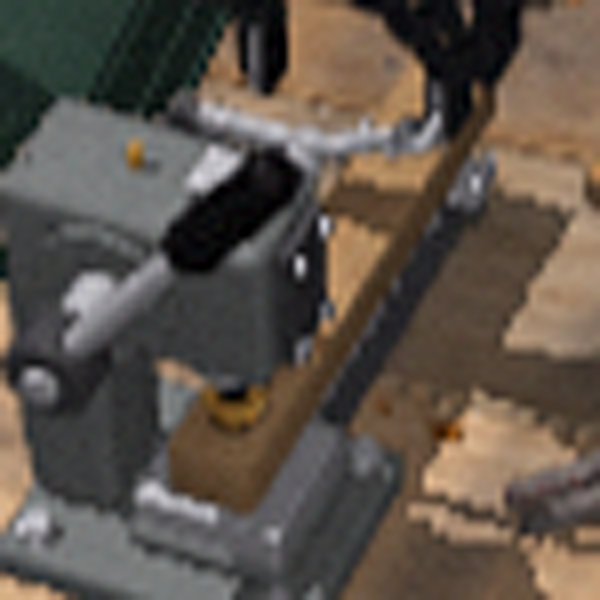

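View pics/both8.png

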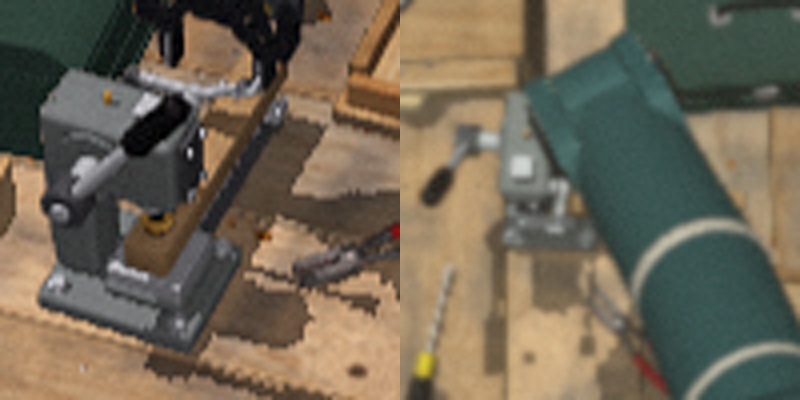

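```bash
python3 - <<'E'
from pc import *
q=lambda U:(255+(U[0]+.5)/8-.5,205+(U[1]+.5)/8-.5)
for U,z in[((170,487),.05),((247,512),.05),((175,437),.08),((260,460),.08),((133,515),.05),((280,570),.05),((238,405),.09)]: print(U,side(q(U),z).round(4))
E
```

```text
(170, 487) [0.0202 0.0216]
(247, 512) [-0.0133  0.0213]
(175, 437) [0.017  0.0206]
(260, 460) [-0.0186  0.0183]
(133, 515) [0.0271 0.0403]
(280, 570) [-0.0377  0.0428]
(238, 405) [-0.0026  0.0038]
```

Emit:
carry_out --pt "0 0 0 0 0 -0.02 0.07" --pt "0 0 0 0 0 -0.04 0.07" --pt "0 0 0 0 0 -0.04 0.07" --pt "0 0 0 0 0 -0.04 0.04" --pt "0 0 0 -0.03 0 -0.03 0.0" --pt "0 0 0 -0.04 0 -0.02 0.0" --pt "0 0 0 -0.04 0 0 0.0" --pt "0 0 0 -0.03 0 0 0" --pt "0 0 0 0 0 0 0"

```text
time_s: 12.0
ee_pos: [0.4013, 0.0869, 0.3191]
tcp_rot: [3.135, -0.156, 0.001]
wrist_force: [1.3, -0.1, 0.3]
gripper_width: 0.0
```

```bash
python3 look.py 9; python3 - <<'E'
from pc import *
w=fit2.W(p,np.array([[-.062,-.042,.25],[-.062,-.045,.25]]));print(w)
delta(w[0],-5.8)
s=cv2.imread("pics/side9.png")
t=cv2.imread("pics/top9.png")
cv2.imwrite("pics/z9.png",np.hstack([cv2.resize(s[210:280,255:325],None,fx=6,fy=6,interpolation=2),cv2.resize(t[160:208,270:333],None,fx=6,fy=6,interpolation=2,dst=None)[:, :378]][0:1]))
cv2.imwrite("pics/y9.png",cv2.resize(t[155:205,270:340],None,fx=8,fy=8,interpolation=2))
E
```

```text
[[0.4889325  0.1544753  0.25      ]
 [0.48863025 0.15149056 0.25      ]]
t 12.1 pos [0.4039 0.0864 0.3192] turn [ 0.04 -0.03  0.03] shift now [ 0.0778 -0.0763  0.0692] after [ 0.0778 -0.0763  0.0692] F [ 0.6  0.2 -0.1] w 0.002
```

View pics/z9.png

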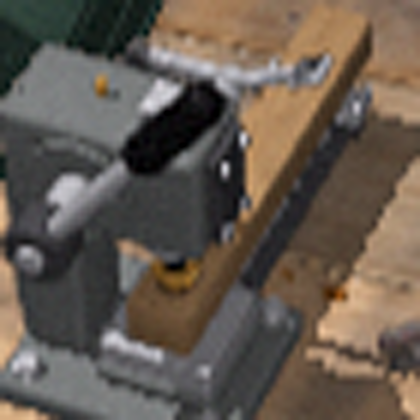

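View pics/y9.png

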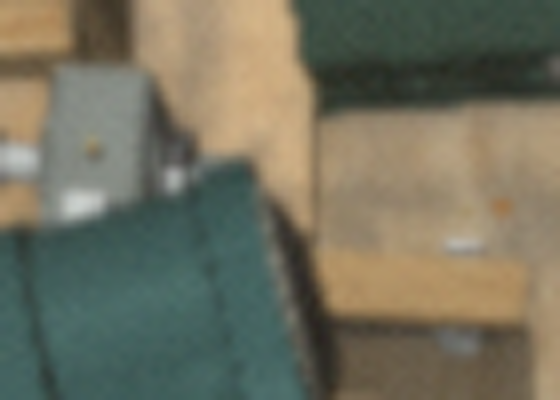

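```bash
python3 - <<'E'
from pc import *
import ov
s=cv2.imread("pics/side9.png")[:,:,::-1]
B=ov.boxc
ex=[fit2.W(p,q) for q in(B(-.018,.018,-.05,.025,.05),B(-.018,.018,-.225,.025,.08),np.array([(.013*np.cos(a),.013*np.sin(a),.0905) for a in np.arange(0,6.3,.3)]))]
# use fit2 pose+bias
ov.r=fit2.r
x0,y0,w,h,k=262,225,50,50,12
c=np.ascontiguousarray(cv2.resize(s[y0:y0+h,x0:x0+w,::-1],None,fx=k,fy=k,interpolation=cv2.INTER_CUBIC))
cv2.imwrite("pics/z9raw.png",c)
for q in [fit2.W(p,B(-.032,.032,-.032,.032,.05))]+ex:
    uv=(proj("side",q)+p[5:7]+.5-np.array([x0,y0]))*k-.5
    cv2.polylines(c,[uv.round().astype(np.int32)],True,(0,255,255),1)
cv2.imwrite("pics/z9ov.png",c)
E
```

```text
(no output)
```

View pics/z9ov.png

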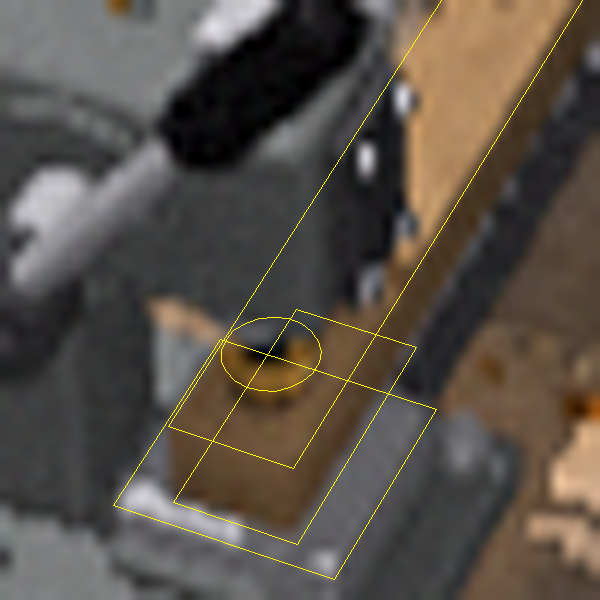

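View pics/z9raw.png

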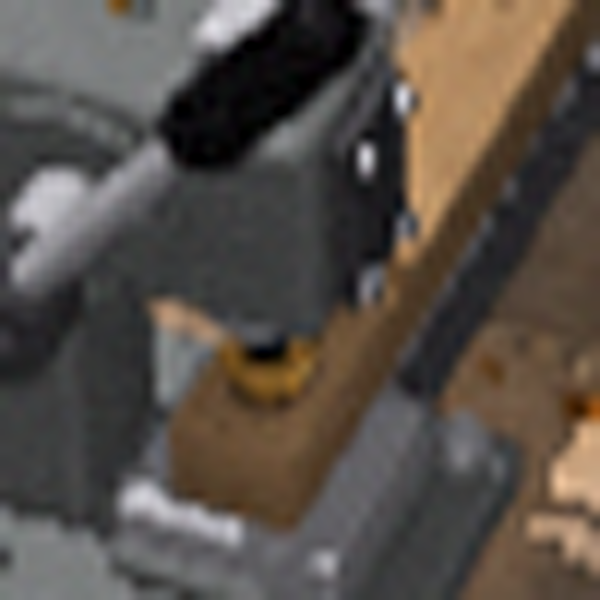

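The bush outline matches the predicted circle under the ram to within about 1 px (~3 mm), and the batten lies between the rest lips. Next I'll turn the shut gripper 90° so its fingers are narrow towards the head, ready for the catch.

Emit:
carry_out --pt "0 0 -8.5 0 0 0 0" --pt "0 0 -8.5 0 0 0 0" --pt "0 0 -8.5 0 0 0 0" --pt "0 0 -8.5 0 0 0 0" --pt "0 0 -8.5 0 0 0 0" --pt "0 0 -8.5 0 0 0 0" --pt "0 0 -8.5 0 0 0 0" --pt "0 0 -8.5 0 0 0 0" --pt "0 0 -8.5 0 0 0 0" --pt "0 0 -8.5 0 0 0 0"

```text
time_s: 13.1
ee_pos: [0.4047, 0.0866, 0.3187]
tcp_rot: [-2.413, -2.01, 0.001]
wrist_force: [0.7, 0.5, 0.3]
gripper_width: 0.001
```

Emit:
carry_out --pt "0 0 -5.0 0 0 0 0" --pt "0 0 0 0 0 0 0"

```text
time_s: 13.3
ee_pos: [0.4045, 0.0866, 0.3188]
tcp_rot: [-2.327, -2.108, 0.001]
wrist_force: [0.5, -0.2, 0.5]
gripper_width: -0.001
```

```bash
python3 - <<'E'
from pc import *
w=fit2.W(p,np.array([[-.060,-.042,.25]]))
delta(w[0],84.2)
E
```

```text
t 13.3 pos [0.4045 0.0866 0.3188] turn [-0.08 -0.04  0.14] shift now [0.0758 0.0794 0.0687] after [0.076  0.0791 0.0688] F [ 0.5 -0.2  0.5] w -0.001
```

Emit:
carry_out --pt "0 0 0 0.02 0.01 0 0" --pt "0 0 0 0.03 0.02 0 0" --pt "0 0 0 0.02 0.03 0.015 0" --pt "0 0 0 0.006 0.014 0.02 0" --pt "0 0 0 0 0.005 0.02 0" --pt "0 0 0 0 0 0.01 0" --pt "0 0 0 0 0 0 0"

```text
time_s: 14.0
ee_pos: [0.4896, 0.1543, 0.2529]
tcp_rot: [-2.33, -2.104, 0.003]
wrist_force: [0.0, 0.2, 0.1]
gripper_width: -0.004
```

```bash
python3 look.py 10; python3 - <<'E'
from pc import *
w=fit2.W(p,np.array([[-.060,-.042,.218]]))
delta(w[0],84.2)
s=cv2.imread("pics/side10.png")
cv2.imwrite("pics/z10.png",cv2.resize(s[195:255,260:330],None,fx=9,fy=9,interpolation=2))
E
```

```text
t 14.1 pos [0.4902 0.1545 0.2549] turn [ 0.02 -0.01 -0.  ] shift now [-0.0002  0.0007  0.0369] after [-0.0002  0.0007  0.0369] F [-0.4  0.9  0.2] w -0.001
```

View pics/z10.png

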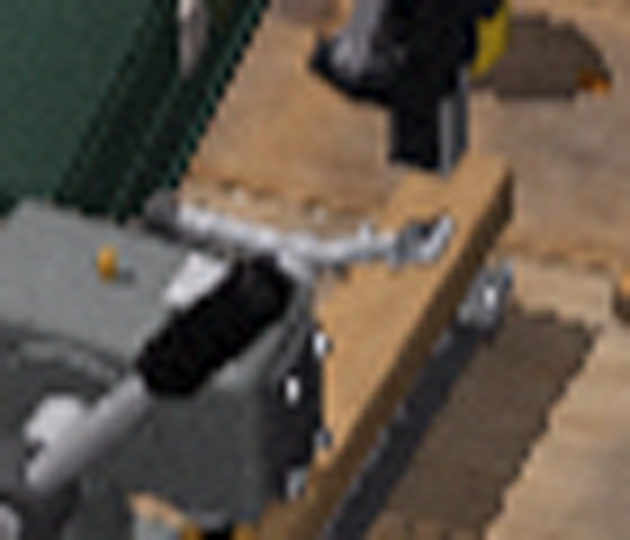

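View pics/both10.png

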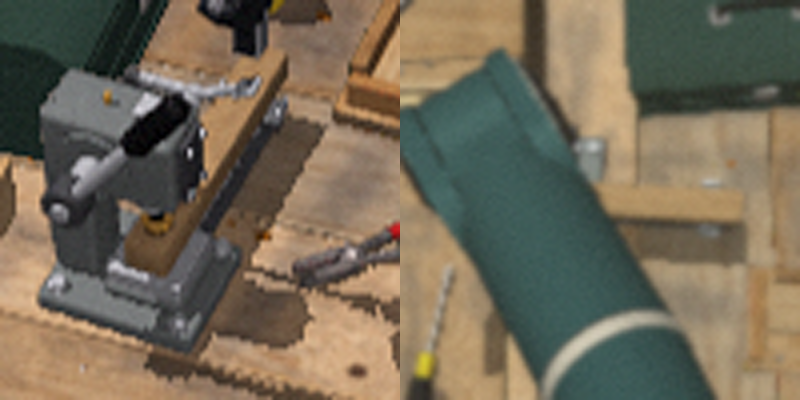

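The shut fingertips at crop (428,165) are about 37 mm above the tail at (425,240), which agrees with the prediction. Pressing down now.

Emit:
carry_out --pt "0 0 0 0 0 0.015 0" --pt "0 0 0 0 0 0.015 0" --pt "0 0 0 0 0 0.01 0" --pt "0 0 0 0 0 0.01 0" --pt "0 0 0 0 0 0.01 0" --pt "0 0 0 0 0 0.01 0" --pt "0 0 0 0 0 0.008 0" --pt "0 0 0 0 0 0.005 0" --pt "0 0 0 0 0 0 0"

```text
time_s: 15.0
ee_pos: [0.4909, 0.1547, 0.1722]
tcp_rot: [2.329, 2.106, 0.001]
wrist_force: [-8.3, -4.9, 27.3]
gripper_width: 0.005
```

```bash
python3 look.py 11; python3 - <<'E'
from pc import *
w=fit2.W(p,np.array([[-.060,-.042,.170]]))
delta(w[0],84.2)
E
```

```text
t 15.1 pos [0.4908 0.1547 0.1724] turn [0.08 0.01 0.05] shift now [-0.0004  0.0002  0.0024] after [-0.0004  0.0002  0.0024] F [-6.8 -3.4 24.8] w 0.004
```

View pics/both11.png

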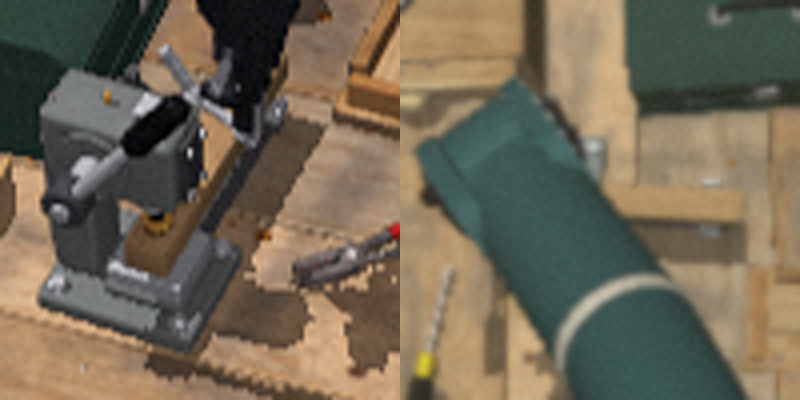

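The catch has flipped fully: its nose is up at about crop (165,50) and it carries 25 N against the stop. I'll retreat up and go over to the lever grip.

Emit:
carry_out --pt "0 0 0 0 0 -0.015 0" --pt "0 0 0 0 0 -0.03 0" --pt "0 0 0 0 0 -0.04 0" --pt "0 0 0 0 0 -0.04 0" --pt "0 0 0 0 0 -0.04 0" --pt "0 0 0 0 0 -0.025 0" --pt "0 0 0 0 0 -0.01 0.05" --pt "0 0 0 0 0 0 0.05"

```text
time_s: 15.9
ee_pos: [0.4905, 0.1546, 0.3721]
tcp_rot: [2.329, 2.107, 0.002]
wrist_force: [-1.0, 0.5, -0.2]
gripper_width: 0.329
```

```bash
python3 look.py 12; python3 - <<'E'
from pc import *
w=fit2.W(p,np.array([[-.0404,.07,.37]]))
delta(w[0],84.2)
E
```

```text
t 16.0 pos [0.4899 0.1543 0.3701] turn [-0.08  0.02  0.06] shift now [1.121e-01 2.070e-02 1.000e-04] after [1.121e-01 2.060e-02 1.000e-04] F [-1.3  0.2  0.6] w 0.506
```

View pics/both12.png

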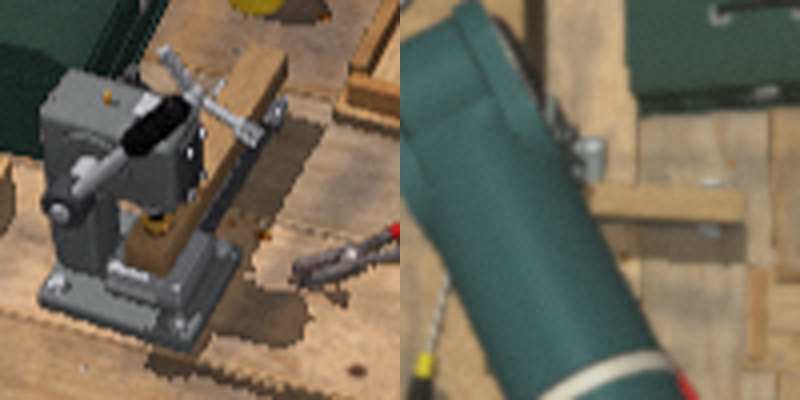

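Catch stays off with the bush and batten unmoved. Moving over the grip.

Emit:
carry_out --pt "0 0 0 0.015 0.003 0 0.05" --pt "0 0 0 0.03 0.005 0 0.05" --pt "0 0 0 0.03 0.005 0 0.05" --pt "0 0 0 0.025 0.005 0 0.05" --pt "0 0 0 0.012 0.003 0.01 0.05" --pt "0 0 0 0 0 0.02 0.05" --pt "0 0 0 0 0 0.015 0.05" --pt "0 0 0 0 0 0 0.05"

```text
time_s: 16.8
ee_pos: [0.5216, 0.2625, 0.3234]
tcp_rot: [-2.33, -2.106, 0.006]
wrist_force: [-0.6, -0.3, 0.2]
gripper_width: 0.584
```

```bash
python3 look.py 13; python3 - <<'E'
from pc import *
w=fit2.W(p,np.array([[-.0404,.07,.26]]))
delta(w[0],84.2)
s=cv2.imread("pics/side13.png")
cv2.imwrite("pics/z13.png",cv2.resize(s[180:270,230:320],None,fx=6,fy=6,interpolation=2))
E
```

```text
t 16.9 pos [0.5223 0.2632 0.3262] turn [-0.03  0.02  0.02] shift now [ 0.0005 -0.0006  0.0662] after [ 0.0004 -0.0007  0.0662] F [0.4 0.5 0.3] w 0.586
```

View pics/z13.png

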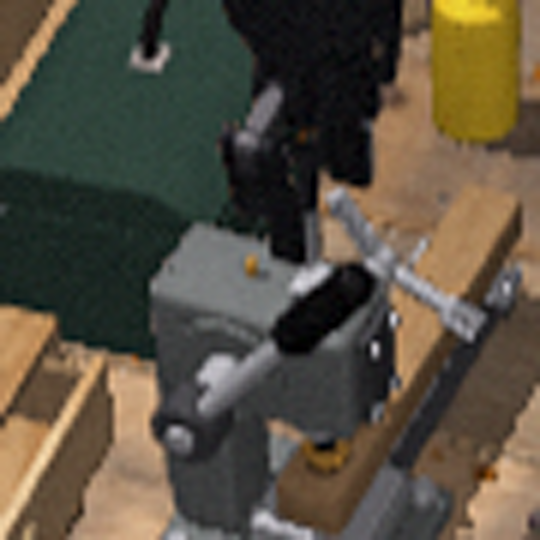

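The midpoint of the open fingertips at crop (318,217) is predicted to land at about (318,305), and the grip's centre is at (323,308). Descending so the fingers straddle the grip.

Emit:
carry_out --pt "0 0 0 0 0 0.015 0.05" --pt "0 0 0 0 0 0.02 0.05" --pt "0 0 0 0 0 0.015 0.05" --pt "0 0 0 0 0 0.01 0.05" --pt "0 0 0 0 0 0.006 0.05" --pt "0 0 0 0 0 0 0.05"

```text
time_s: 17.5
ee_pos: [0.5222, 0.2638, 0.2598]
tcp_rot: [-2.33, -2.107, 0.001]
wrist_force: [-0.7, -0.0, -0.0]
gripper_width: 0.588
```

```bash
python3 look.py 14; python3 - <<'E'
from pc import *
w=fit2.W(p,np.array([[-.0404,.07,.26]]))
delta(w[0],84.2)
s=cv2.imread("pics/side14.png")
cv2.imwrite("pics/z14.png",cv2.resize(s[180:270,230:320],None,fx=6,fy=6,interpolation=2))
E
```

```text
t 17.6 pos [0.5225 0.264  0.2608] turn [ 0.02 -0.02  0.06] shift now [-0.0003 -0.0007  0.0008] after [-0.0003 -0.0007  0.0008] F [0.3 0.5 0.2] w 0.583
```

View pics/z14.png

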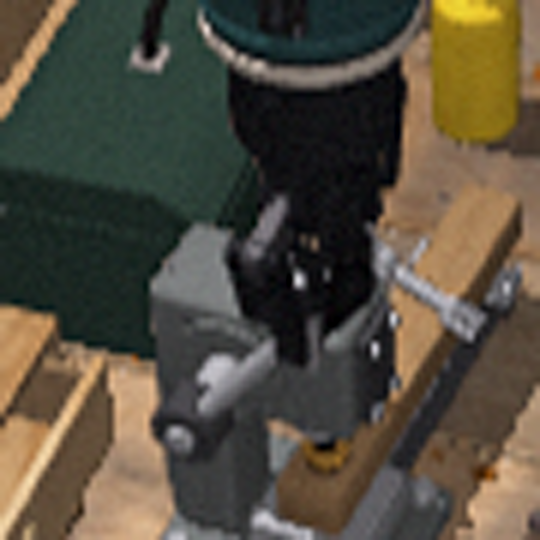

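Emit:
carry_out --pt "0 0 0 0 0 0 0.01" --pt "0 0 0 0 0 0 0.01" --pt "0 0 0 0 0 0 0.01" --pt "0 0 0 0 0 0 0.01" --pt "0 0 0 0 0 0 0.01" --pt "0 0 0 0 0 0 0.01" --force 60

```text
time_s: 18.2
ee_pos: [0.5224, 0.2637, 0.2609]
tcp_rot: [2.33, 2.107, 0.0]
wrist_force: [-3.2, -3.2, 5.7]
gripper_width: 0.239
```

```bash
python3 - <<'E'
from pc import *
delta([.522,.264,.26],84.2)
# arc: lever angle a, radius .135, deltas from parked, in tool axes (y=press +x, z=down)
r0=.135
pv=None
for a in np.arange(0,1.11,.1):
    th=np.radians(55)-a; q=np.array([-r0*np.cos(th),r0*np.sin(th)])
    if pv is not None: print(round(a,2),"dy",(q-pv)[0].round(4),"dz",-(q-pv)[1].round(4))
    pv=q
E
```

```text
t 18.2 pos [0.5224 0.2637 0.2609] turn [0.03 0.01 0.05] shift now [ 0.0002 -0.0004  0.0009] after [ 0.0002 -0.0004  0.0009] F [-3.2 -3.2  5.7] w 0.239
0.1 dy -0.0107 dz 0.0083
0.2 dy -0.0098 dz 0.0093
0.3 dy -0.0088 dz 0.0102
0.4 dy -0.0077 dz 0.0111
0.5 dy -0.0066 dz 0.0118
0.6 dy -0.0054 dz 0.0124
0.7 dy -0.0041 dz 0.0129
0.8 dy -0.0028 dz 0.0132
0.9 dy -0.0015 dz 0.0134
1.0 dy -0.0001 dz 0.0135
1.1 dy 0.0012 dz 0.0134
```

The grip is held: the opening reads about 20 mm on a 22 mm grip. I'll follow the lever's arc down.

Emit:
carry_out --pt "0 0 0 0 -0.0055 0.004 0.01" --pt "0 0 0 0 -0.005 0.0045 0.01" --pt "0 0 0 0 -0.005 0.0045 0.01" --pt "0 0 0 0 -0.005 0.005 0.01" --pt "0 0 0 0 -0.0045 0.005 0.01" --pt "0 0 0 0 -0.004 0.005 0.01" --pt "0 0 0 0 -0.004 0.0055 0.01" --pt "0 0 0 0 -0.004 0.0055 0.01"

```text
time_s: 19.0
ee_pos: [0.4854, 0.2672, 0.2219]
tcp_rot: [2.329, 2.107, -0.0]
wrist_force: [-4.5, -5.6, 9.1]
gripper_width: 0.238
```

```bash
python3 look.py 15; python3 - <<'E'
from pc import *
delta([.522,.264,.26],84.2)
s=cv2.imread("pics/side15.png")
cv2.imwrite("pics/z15.png",cv2.resize(s[180:270,230:320],None,fx=6,fy=6,interpolation=2))
E
```

```text
t 19.1 pos [0.485  0.2672 0.2214] turn [-0.    0.06  0.08] shift now [ 0.0005  0.0372 -0.0386] after [ 0.0006  0.0372 -0.0386] F [-5.4 -4.7  8.1] w 0.235
```

View pics/z15.png

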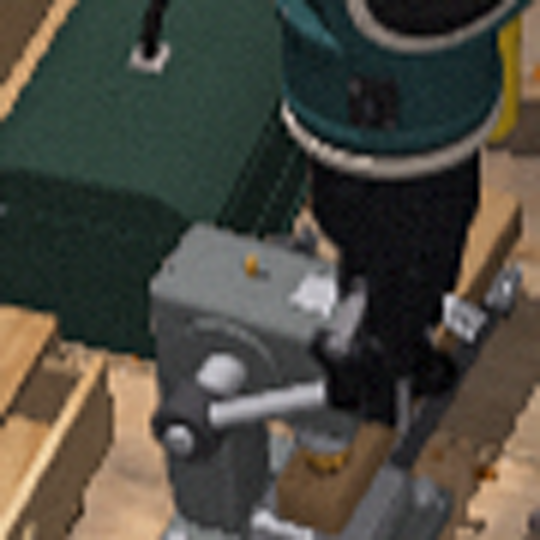

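The lever follows at about 0.4 rad and the ram is approaching the bush. Continuing.

Emit:
carry_out --pt "0 0 0 0 -0.0035 0.006 0.01" --pt "0 0 0 0 -0.003 0.006 0.01" --pt "0 0 0 0 -0.003 0.006 0.01" --pt "0 0 0 0 -0.0025 0.0065 0.01" --pt "0 0 0 0 -0.002 0.0065 0.01" --pt "0 0 0 0 -0.002 0.0065 0.01" --pt "0 0 0 0 0 0 0.01" --force 80

```text
time_s: 19.8
ee_pos: [0.4693, 0.2686, 0.1837]
tcp_rot: [2.329, 2.107, -0.002]
wrist_force: [-4.8, -5.2, 7.0]
gripper_width: 0.229
```

```bash
python3 - <<'E'
from pc import *
delta([.522,.264,.26],84.2)
E
```

```text
t 19.8 pos [0.4693 0.2686 0.1837] turn [-0.01  0.07  0.06] shift now [ 0.0006  0.0529 -0.0764] after [ 0.0007  0.0529 -0.0763] F [-4.8 -5.2  7. ] w 0.229
```

Emit:
carry_out --pt "0 0 0 0 -0.0015 0.0065 0.01" --pt "0 0 0 0 -0.0015 0.0065 0.01" --pt "0 0 0 0 -0.001 0.0065 0.01" --pt "0 0 0 0 -0.0005 0.0065 0.01" --pt "0 0 0 0 0 0.0065 0.01" --pt "0 0 0 0 0 0.0065 0.01" --pt "0 0 0 0 0 0 0.01" --pt "0 0 0 0 0 0 0.01" --force 100

```text
time_s: 20.6
ee_pos: [0.469, 0.2684, 0.1461]
tcp_rot: [2.331, 2.101, 0.008]
wrist_force: [20.2, -7.1, 3.8]
gripper_width: 0.228
```

```bash
python3 look.py 16; python3 - <<'E'
from pc import *
delta([.522,.264,.26],84.2)
s=cv2.imread("pics/side16.png")
cv2.imwrite("pics/z16.png",cv2.resize(s[190:280,240:330],None,fx=6,fy=6,interpolation=2))
E
```

```text
t 20.7 pos [0.4689 0.2684 0.1462] turn [ 0.35 -0.06 -0.14] shift now [ 0.0012  0.0539 -0.1135] after [ 0.001   0.0532 -0.1138] F [19.7 -7.8  2.9] w 0.224
```

View pics/z16.png

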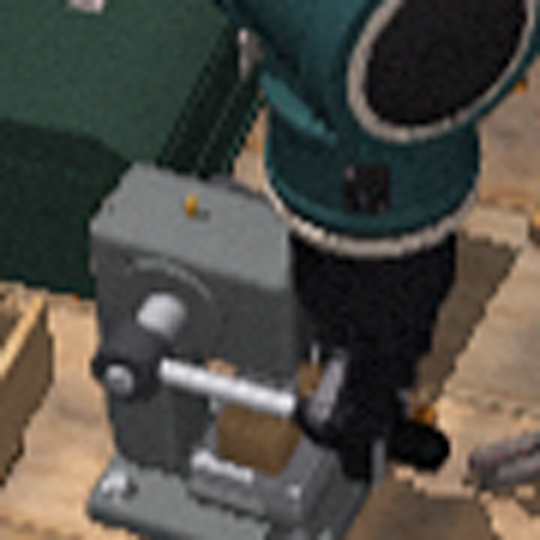

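```bash
cat > lev.py <<'E'
import sys
from pc import *
s=cv2.imread(sys.argv[1]);x0,y0,w,h,k=245,225,60,55,12
c=np.ascontiguousarray(cv2.resize(s[y0:y0+h,x0:x0+w],None,fx=k,fy=k,interpolation=2))
for a,col in((.8,(0,255,255)),(.9,(0,255,0)),(1.0,(0,0,255)),(1.1,(255,0,0))):
    th=np.radians(55)-a
    q=fit2.W(p,np.array([(.037-r*np.cos(th),.07,.162+r*np.sin(th)) for r in(0,.169)]))
    uv=(proj("side",q)+p[5:7]+.5-np.array([x0,y0]))*k-.5
    cv2.polylines(c,[uv.round().astype(np.int32)],False,col,1)
cv2.imwrite(sys.argv[2],c)
E
python3 lev.py pics/side16.png pics/l16.png
```

```text
(no output)
```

View pics/l16.png

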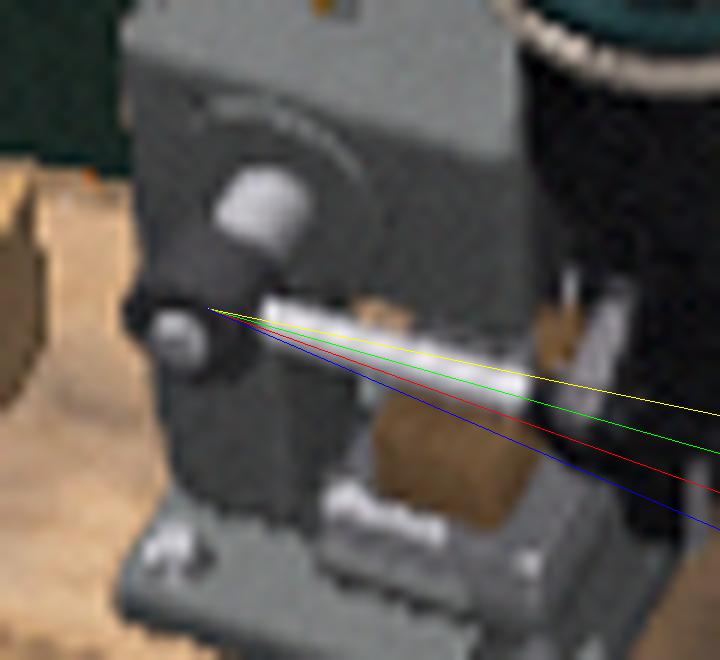

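By the overlay the lever is only at about 0.86 rad, and there's a 20 N pull along it. I'll relieve that pull and push down further with a firmer grip.

Emit:
carry_out --pt "0 0 0 0 0.003 0.002 0.01" --pt "0 0 0 0 0.001 0.003 0.01" --pt "0 0 0 0 0 0.003 0.01" --pt "0 0 0 0 0 0.0 0.01" --force 120

```text
time_s: 21.1
ee_pos: [0.4678, 0.2688, 0.1367]
tcp_rot: [-2.33, -2.106, 0.004]
wrist_force: [-33.2, 4.9, 12.4]
gripper_width: 0.22
```

```bash
python3 look.py 17; python3 lev.py pics/side17.png pics/l17.png; python3 - <<'E'
from pc import *
delta([.522,.264,.26],84.2)
E
```

```text
t 21.2 pos [0.4679 0.2688 0.1368] turn [-0.1   0.1   0.09] shift now [ 0.0004  0.0541 -0.1233] after [ 0.0007  0.0543 -0.1232] F [-36.2   3.   11.4] w 0.221
```

View pics/l17.png

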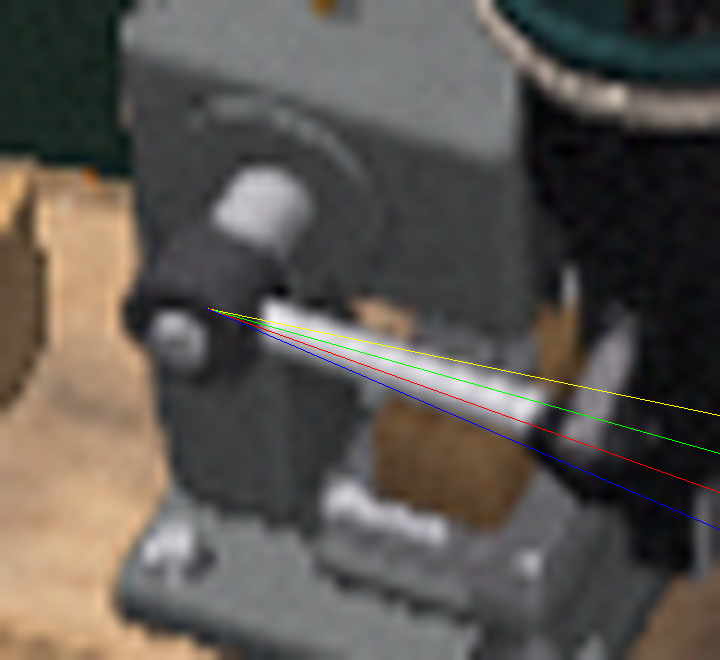

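It moved without slipping, now about 0.92 rad, but it's pushing along the lever the other way. I'll centre that and keep going down.

Emit:
carry_out --pt "0 0 0 0 -0.0025 0.002 0.01" --pt "0 0 0 0 0 0.003 0.01" --pt "0 0 0 0 0 0 0.01"

```text
time_s: 21.5
ee_pos: [0.468, 0.2689, 0.133]
tcp_rot: [2.329, 2.105, 0.002]
wrist_force: [-21.7, -3.7, 24.5]
gripper_width: 0.225
```

```bash
python3 - <<'E'
from pc import *
delta([.522,.264,.26],84.2)
E
```

```text
t 21.5 pos [0.468  0.2689 0.133 ] turn [0.16 0.02 0.01] shift now [ 0.0005  0.0545 -0.1268] after [ 0.0006  0.0542 -0.127 ] F [-21.7  -3.7  24.5] w 0.225
```

Emit:
carry_out --pt "0 0 0 0 0 0.003 0.01" --pt "0 0 0 0 0 0.002 0.01" --pt "0 0 0 0 0 0 0.01"

```text
time_s: 21.8
ee_pos: [0.4711, 0.2684, 0.1297]
tcp_rot: [2.33, 2.099, 0.009]
wrist_force: [11.2, -15.2, 36.2]
gripper_width: 0.224
```

```bash
python3 look.py 18; python3 lev.py pics/side18.png pics/l18.png; python3 - <<'E'
from pc import *
delta([.522,.264,.26],84.2)
E
```

```text
t 21.9 pos [0.4711 0.2684 0.1298] turn [ 0.45 -0.05 -0.17] shift now [ 0.0011  0.0521 -0.1298] after [ 0.0008  0.0511 -0.1302] F [ 11.5 -14.6  36.5] w 0.224
```

View pics/l18.png

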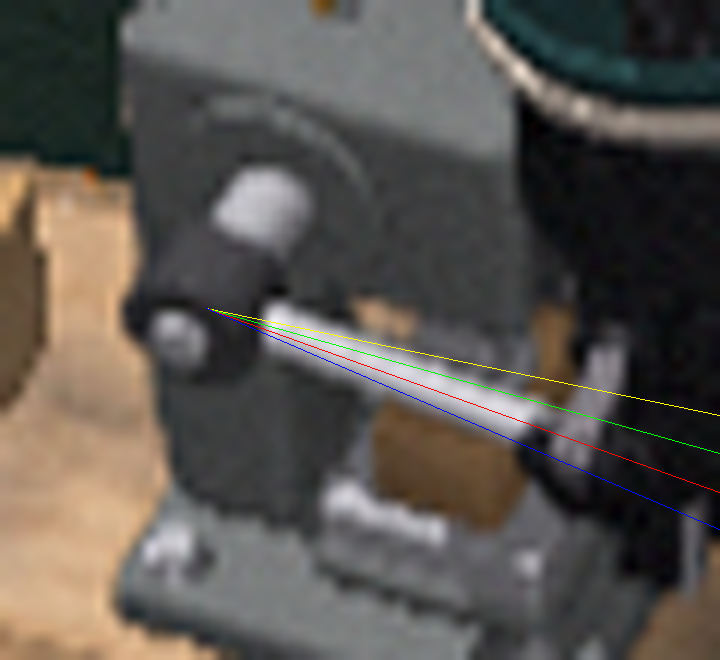

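```bash
cat > ang.py <<'E'
import sys
from pc import *
from scipy.optimize import minimize_scalar
def line(a):
    th=np.radians(55)-a
    q=fit2.W(p,np.array([(.037-r*np.cos(th),.07,.162+r*np.sin(th)) for r in(.03,.085)]))
    return proj("side",q)+p[5:7]
def slope(a): l=line(a); d=l[1]-l[0]; return d[1]/d[0]
for tag in sys.argv[1:]:
    g=cv2.cvtColor(cv2.imread(f"pics/side{tag}.png"),cv2.COLOR_BGR2GRAY).astype(float)
    us=np.arange(270,288);vs=[]
    for u in us:
        c0=251+(u-267)*.3; v=np.arange(int(c0)-5,int(c0)+7); w=np.clip(g[v,u]-120,0,None); vs.append((w*v).sum()/max(w.sum(),1e-6))
    m,b=np.polyfit(us,vs,1)
    A=np.linspace(.6,1.3,200); print(tag,"slope",round(m,3),"angle",A[np.argmin([abs(slope(a)-m) for a in A])].round(3),"v at mid",round(m*279+b,2), np.std(np.array(vs)-m*us-b).round(2))
E
python3 ang.py 16 17 18; python3 - <<'E'
from pc import *
s=bot.state();print(s["moment"],s["joint_torque"].round(1))
E
```

```text
16 slope 0.29 angle 0.91 v at mid 254.29 0.12
17 slope 0.346 angle 0.987 v at mid 255.19 0.18
18 slope 0.384 angle 1.04 v at mid 255.84 0.19
[-3.62008647 -2.66396773 -1.00624352] [-10.8 -55.4 -19.4 -21.   -4.   -1.6   0.9]
```

Emit:
carry_out --pt "0 0 0 0 -0.0005 0.002 0.01" --pt "0 0 0 0 0 0.0 0.01" --pt "0 0 0 0 0 0 0.01"

```text
time_s: 22.2
ee_pos: [0.4712, 0.2684, 0.1283]
tcp_rot: [2.33, 2.098, 0.011]
wrist_force: [11.7, -16.4, 43.0]
gripper_width: 0.223
```

```bash
python3 look.py 19; python3 ang.py 18 19; python3 - <<'E'
from pc import *
delta([.522,.264,.26],84.2)
s=cv2.imread("pics/side19.png")
cv2.imwrite("pics/z19.png",cv2.resize(s[190:290,240:340],None,fx=6,fy=6,interpolation=2))
E
```

```text
18 slope 0.384 angle 1.04 v at mid 255.84 0.19
19 slope 0.392 angle 1.05 v at mid 255.92 0.22
t 22.3 pos [0.4712 0.2684 0.1283] turn [ 0.52 -0.05 -0.19] shift now [ 0.0011  0.0522 -0.1312] after [ 0.0008  0.051  -0.1317] F [ 12.4 -16.5  43.2] w 0.226
```

View pics/z19.png

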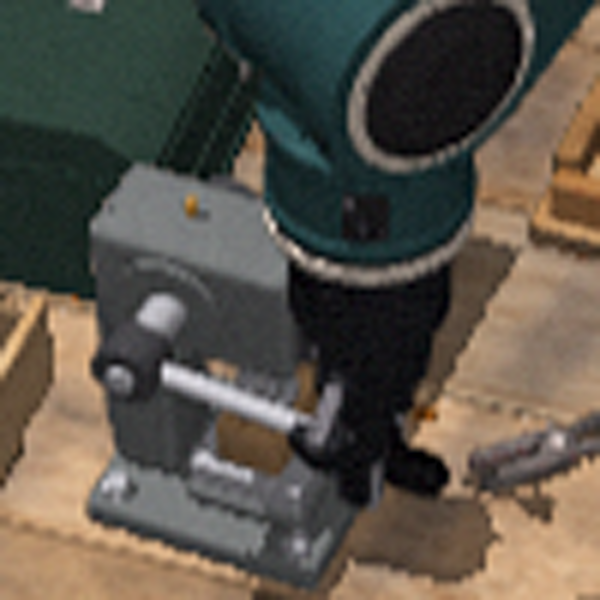

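The lever is at its stop: another 2 mm of command gave only 0.01 rad and +7 N. I'll hold for a second to check it's steady.

Emit:
carry_out --pt "0 0 0 0 0 0 0.01" --pt "0 0 0 0 0 0 0.01" --pt "0 0 0 0 0 0 0.01" --pt "0 0 0 0 0 0 0.01" --pt "0 0 0 0 0 0 0.01" --pt "0 0 0 0 0 0 0.01" --pt "0 0 0 0 0 0 0.01" --pt "0 0 0 0 0 0 0.01"

```text
time_s: 23.1
ee_pos: [0.4712, 0.2684, 0.1284]
tcp_rot: [2.33, 2.098, 0.011]
wrist_force: [11.3, -17.0, 43.1]
gripper_width: 0.224
```

```bash
python3 look.py 20; python3 ang.py 19 20; python3 - <<'E'
from pc import *
delta([.522,.264,.26],84.2)
s=cv2.imread("pics/side20.png")
cv2.imwrite("pics/z20.png",cv2.resize(s[235:275,255:305],None,fx=14,fy=14,interpolation=2))
E
```

```text
19 slope 0.392 angle 1.05 v at mid 255.92 0.22
20 slope 0.393 angle 1.05 v at mid 255.92 0.21
t 23.2 pos [0.4712 0.2684 0.1284] turn [ 0.52 -0.06 -0.2 ] shift now [ 0.0011  0.0522 -0.1312] after [ 0.0007  0.051  -0.1316] F [ 12.4 -17.3  42.3] w 0.227
```

View pics/z20.png

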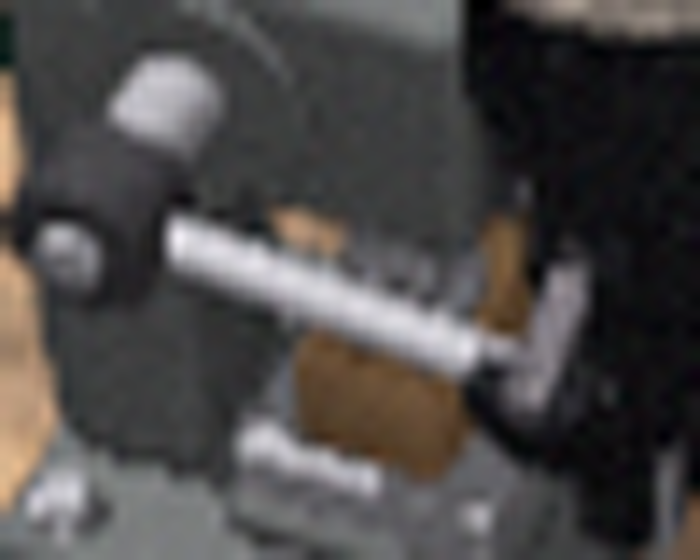

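View pics/both20.png

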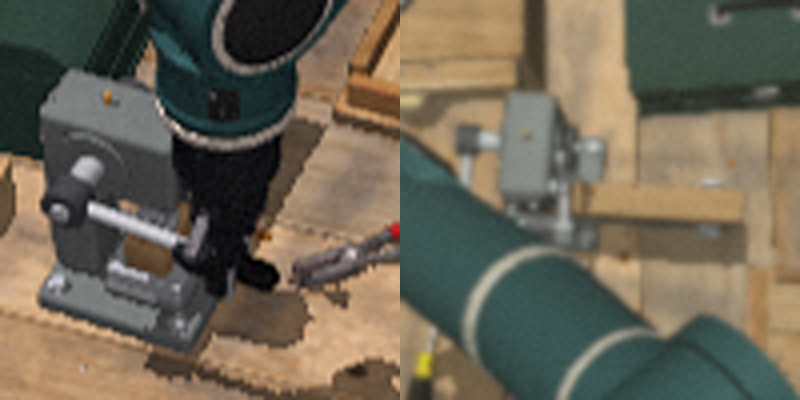

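Steady: lever unchanged at the stop, about 43 N up on the fingers, batten still between the rest lips, catch off. Handing in.

```bash
python3 -c "
from cell import job_done
print(job_done())"
```

```text
the job is handed in; nothing more can be done
None
```

I handed the job in at about 23 s, with the fingers still gripping the lever and pulling it down. The interface gave no verdict.

**What I did:**
- Laid the batten across the anvil and the work rest with the bush under the ram, then let go of it with the catch still on.
- Pressed the catch tail down to its stop with shut fingertips.
- Gripped the black lever and followed its arc down until it stopped moving.

**Last checks:**
- **Lever:** it stayed still for about a second, with a steady 43 N or so pushing up on the fingers. A further 2 mm of push moved it only about 0.01 rad, so I take the bush to be fully home. I couldn't see the flange, because the lever hid it.
- **Batten and catch:** in the last pictures the batten lies between the rest lips and the catch is off. I never touched the other tools, but I didn't measure their positions again at the end.

**What disagreed:**
- **Lever angle:** the overlay gave about 0.95–0.98 rad, the slope of the bar in the image about 1.05, and the hand travel about 1.1. All are above the required 0.9.
- **Bush position:** its outline matched the spot under the ram to within 1–2 mm, but the batten's end face suggested it sat 3–4 mm off. Both are inside the 8 mm limit.
- **Side loads:** while pulling there were short loads along the lever of up to about 36 N, and a sideways load of about 17 N remained at the end.

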